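Get the white-capped jar out of the locked sample rack

ROBOT

A 7-joint arm with a two-finger parallel gripper is mounted at the origin on a cart in front of the work surface, level with it; the furniture and walls round the work are solid. World frame = base frame: x ahead of the robot, y to its left, z up, the work surface at z = 0. Lengths are in m, angles in rad, forces in N, time in s.
With the tool pointing down it reaches from about 0.4 to 0.85 m from the base axis. Payload 4.5 kg.
Tool frame: the origin (TCP) lies midway between the tips of the shut fingers; the grasp point (between the pads) lies 19 mm behind it (r.grip_point_offset is the distance from the TCP to the grasp point, in m); z points along the fingers, y is the line along which they close (so a half turn about z gives the same grasp; the last joint's range is limited). The gripper opens to 88 mm and grips with 3 to 60 N. Pads are 18 mm wide; open, the fingers measure 123 mm over their backs; the gripper's body (75 mm by 187 mm) begins 45 mm behind the grasp point.
Start: joints at [1.26, 0.689, -0.195, 1.565, 0.157, 0.902, -0.215], TCP at [0.211, -0.588, 0.203] pointing down, gripper open.
Joint ranges: [-3.01, 3.01], [-0.46, 2.08], [-1.47, 1.51], [0.13, 2.56], [-1, 4.14], [0.04, 2.09], [-2.66, 2.66]. Speed limits (rad/s): [2.57, 2.57, 3.14, 3.14, 3.14, 3.14, 3.14].

INTERFACE

Orientations are given as a unit quaternion [x, y, z, w].
In Python, from plant import r, optics gives the robot as it stands.
- The arm moves only by the shell command python3 -m pendant 'ROWS' [OPENING] [FORCE]. ROWS is JSON, a list of rows, each a list of 6 numbers: the shift along the tool's x, y, z as a fraction of full scale, then the turn, a rotation vector about the tool's x, y, z as a fraction of full scale. A call has 1 to 5 rows; each row shifts and turns the commanded pose from where the row before left it, along the tool's axes as they then stand; what a row does not reach is not made up. Full scale, the value 1, is 0.025 m for a shift and pi rad for a turn. A row lasts 1/12 s, in which the tool goes at most 41.7 mm and 7.16 degrees, less where a joint would pass 70% of its speed; a pose out of reach is approached as far as the arm can. A call with a number of a shift or a turn outside -1 to 1 is refused whole. A call with a gripper value outside its range is refused whole. OPENING is the opening, from -1 (shut) to 1 (fully open), set as the call begins (- or left out, the last holds). The fingers move at their own pace and stop on an object; FORCE is the grip in N (left out, the last holds). Time passes only in rows, so rows that do not move let the fingers close. It gives the time, the measured TCP pose, the force, the opening and the grip force at its end, in the units of the state.
- r.get_state(): the state, without advancing time (a new reading comes with each control period).
- optics.snapshot(name): name is "scene" or "top" or "wrist"; returns (picture, depth): 420x560x3 uint8, blue, green, red; 420x560 float32, m along the optical axis (not along the pixel's ray), 0 where there is no reading.
- optics.calibration(name): a dict with "vfov" (degrees; the focal length in pixels is half the picture's height over the tangent of half this angle, whatever the lens; pixels are square), "cx", "cy" (the principal point, pixels), "k1" (the pictures are not rectified: a ray, as slopes to the right and down, at radius r is drawn at 1 + k1 r^2 times it, then the intrinsics apply), "cam_to_world" (4x4, takes a point from camera to world coordinates); the wrist camera has in their place "tool_from_camera" (4x4, takes a point from camera to tool coordinates, whose origin is the TCP and whose axes are the flange's). Camera axes: x right, y up, looking along -z (the intrinsics and any distortion apply to the point x, -y, -z); pixel columns grow to the right and rows downward; lengths in m; the calibration is good to about 2 mm. A picture is of the moment at which its call begins: read the wrist's pose just before it. calibration takes no time and is no camera call.
- r.finish_job(): hands the job in; it is judged then, once.
The state is a dict: "clock": time; "q": joint angles; "qd": joint speeds; "joint_torque": joint torques, N m; "tool_pos": TCP position; "eef_rot": TCP orientation; "contact_force": force on the tool from outside, world axes, zero at the start; "moment": the same for the moment, N m; "opening": opening from 0.0 (shut) to 1.0 (fully open); "finger_force": force on a finger pad.
Only numpy, scipy, OpenCV 4.12 (cv2) and the standard library are available. Lean on these libraries where they do the work, as an engineer would, in place of code of your own. Each camera call takes 0.05 s, during which the arm holds its last target. There are 200 camera calls.

TASK

I need the white-capped jar from the blue sample rack, but two bottles stand in the way of the rack's retaining bar: first stand both bottles in the white drip tray, then swing the bar open and set the jar down into the pocket of the black jar holder. Then swing the bar fully shut over the red-capped jars again, which stay in the rack, and put each bottle back upright where it stood, without knocking either over.

Things in the scene. Friction and masses are not known exactly. Their poses are not given: they have to be found in the camera images.
- amber_bottle: Brown reagent bottle, dark red screw cap, paper label; 60 mm diameter, 161 mm tall, 0.35 kg. Origin: centre of its underside, z up its axis. Cylindrical up to z = 108 mm, then slopes in to the neck: grip the cylindrical part from above near z = 100 mm. Stands in front of the rack, in the swing of the bar; it must go back to where it stands at the start.
- white_bottle: White plastic reagent bottle, white screw cap, blue label; 60 mm diameter, 151 mm tall, 0.3 kg. Origin: centre of its underside, z up its axis. Cylindrical up to z = 98 mm, then slopes in to the neck: grip the cylindrical part from above near z = 92 mm. Stands in front of the rack, in the swing of the bar; it must go back to where it stands at the start.
- white_cap_jar: The wanted jar: small brown specimen jar with an all-white screw cap, 36 mm diameter, 78 mm tall, 0.06 kg, in one of the rack's three pockets. Origin: centre of its underside, z up its axis. Nearly straight sides; grip it near z = 60 mm with one finger in front of the row of jars and one behind.
- red_cap_jar: Bystander: brown specimen jar with a dark red cap top and no label, same size, in another pocket of the rack. Stays there. Origin: centre of its underside.
- red_cap_label_jar: Bystander: brown specimen jar with a dark red cap top and a pale paper label, same size, in another pocket of the rack. Stays there. Origin: centre of its underside.
- rack: Fixed blue sample rack, 62 x 212 mm. Origin: centre of its underside; x points backwards (bottles stand in front, on the -x side), y along the row of jars to the left, z up. Block 36 mm high; round pockets 39 mm wide, 30 mm deep at y = -45, 0, +45 mm; jars in them stand at z = 6 and reach z = 84 mm. The bar's pivot post is at x = 0, y = -90 mm; a post under its free end at y = +85 mm.
- bar (a joint): Flat dark steel retaining bar, 14 mm wide, over the caps from z = 88 to 93 mm, keeping the jars in. Angle, rad: 0 = shut, lying along the rack's +y; grows as the knob end swings forwards (-x of the rack) and round, anticlockwise from above, to its stop at 1.6. Stays where it is left (friction 0.06 N m). About 1.35 leaves room for fingers at every pocket.
- bar_knob (a point): Black upright knob on the free end of the bar, 15 mm diameter, from z = 93 to 131 mm, 175 mm from the bar's pivot. This point is on its axis at z = 115 mm, a height to grip it from above; it moves with the bar.
- tray: White drip tray, fixed, 112 x 176 mm with a rim 12 mm high and 4 mm thick. Origin: centre of its underside; x across its short side, y along its long side. Inner floor at z = 4 mm, 104 x 168 mm: room for both bottles, one at y = +45 mm and one at y = -45 mm.
- holder: Black jar holder, fixed: block 72 x 72 x 34 mm on a foot plate 80 x 80 mm, with one round pocket in the middle. Origin: centre of its underside, z up. Pocket 44 mm wide, widening to 54 mm at the mouth, 28 mm deep: a seated jar stands at z = 6 mm on the holder's axis.
There are look-alikes about, which are no part of the job. What is shaped like the white_cap_jar but pink is not meant.

How it is judged:
On the way, in this order (a step that is already met when the one before it is completed fails the run):
1. both bottles stand upright in the drip tray, let go, with the jar still in the rack (x of amber_bottle in the frame of tray between -0.03 and 0.03 m and y of amber_bottle in the frame of tray between -0.07 and 0.07 m and height (world z) of each of amber_bottle, white_bottle below 0.008 m and angle between each of amber_bottle, white_bottle's own z axis and vertical below 0.1 rad and contact force between each of amber_bottle, white_bottle and the fingers below 0.1 N and x of white_bottle in the frame of tray between -0.03 and 0.03 m and y of white_bottle in the frame of tray between -0.07 and 0.07 m and z of white_cap_jar in the frame of rack below 0.012 m and value of joint bar below 0.15 rad), for 0.2 s.
2. the white-capped jar stands seated in the holder's pocket, let go, with the bar swung open and both bottles still in the tray (horizontal distance between white_cap_jar and holder below 0.008 m and height (world z) of white_cap_jar below 0.011 m and angle between white_cap_jar's own z axis and vertical below 0.15 rad and contact force between white_cap_jar and the fingers below 0.1 N and value of joint bar above 0.3 rad and horizontal distance between each of amber_bottle, white_bottle and tray below 0.08 m), for 0.2 s.
3. the bar is shut again, with both bottles still in the tray (value of joint bar below 0.07 rad and horizontal distance between each of amber_bottle, white_bottle and tray below 0.08 m), for 0.2 s.
At the end, for the whole second after the job is handed in: White-capped jar seated upright in the holder (within 8 mm of its axis, on the floor); bar shut within 0.07 rad; both red-capped jars in their pockets (moved under 8 mm); each bottle upright within 15 mm of where it stood at the start; all released and at rest (distance of each of amber_bottle, white_bottle from where it was at the start of the episode below 0.015 m and angle between each of amber_bottle, white_bottle's own z axis and vertical below 0.05 rad and linear speed of each of amber_bottle, white_bottle, white_cap_jar below 0.02 m/s and horizontal distance between white_cap_jar and holder below 0.008 m and height (world z) of white_cap_jar below 0.011 m and angle between each of white_cap_jar, red_cap_jar, red_cap_label_jar's own z axis and vertical below 0.15 rad and value of joint bar below 0.07 rad and distance of each of red_cap_jar, red_cap_label_jar from where it was at the start of the episode below 0.008 m); the robot touches nothing.
It fails at once if a bottle is knocked over (angle between any of amber_bottle, white_bottle's own z axis and vertical above 0.7 rad).
It fails at once if a red-capped jar is taken out of the rack (z of any of red_cap_jar, red_cap_label_jar in the frame of rack above 0.03 m).
It also fails if it takes over 152 s, if anything falls off the work surface, if the arm or the gripper's body presses on something with over 40 N, if the wrist force passes 120 N, or if a joint passes its speed limit or range.

## Working session

There is one attempt and no reset: what is moved stays moved. The work goes in short steps, Python scripts to look and compute and a shell command to move; the robot and the scene stay as the last step left them, time stands still between calls to the robot, and variables do not carry over. Pictures are saved under pics/ and viewed, at most 14 in all, crops included, and the job is handed in when it is done.

```bash
ls; mkdir -p pics; python3 - <<'E'
from plant import r, optics
import cv2
print(r.get_state())
for n in("scene","top"):
    p,d=optics.snapshot(n); cv2.imwrite(f"pics/{n}0.png",p)
    import numpy as np; np.save(f"{n}0.npy",d)
    print(n,optics.calibration(n))
print(optics.calibration("wrist"))
E
```

```text
pics
{'clock': 0.0, 'q': array([ 1.25977175,  0.68998656, -0.19453811,  1.56632158,  0.15727346,
        0.90252657, -0.21510508]), 'qd': array([-0.00195013,  0.00142896,  0.00024482, -0.00016651, -0.0011266 ,
       -0.00088848, -0.00163304]), 'joint_torque': array([ 1.48960758e-04, -5.27554214e+01, -1.26659296e+00, -1.53430545e+01,
       -5.25171706e-02,  6.45063061e-03,  1.77581001e-04]), 'tool_pos': array([ 0.21100047, -0.58756292,  0.20231509]), 'eef_rot': array([ 9.85166607e-01,  1.71598074e-01, -2.08630159e-04, -9.02100676e-04]), 'contact_force': array([ 0.31809756, -0.10467941,  1.33942267]), 'moment': array([ 0.06955354, -0.00107411, -0.02445542]), 'finger_force': 0.0, 'opening': 1.0009639648165116}
scene {'vfov': 50.267330120491366, 'cx': 278.9392795482201, 'cy': 203.29986986981365, 'k1': -0.12560394745736023, 'cam_to_world': array([[ 0.99704724,  0.06923539, -0.03321533,  0.46327171],
       [-0.07477426,  0.77687568, -0.62519836, -0.63281292],
       [-0.01748167,  0.62583595,  0.77975878,  0.82161133],
       [ 0.        ,  0.        ,  0.        ,  1.        ]])}
top {'vfov': 52.59569748241397, 'cx': 275.7262094798207, 'cy': 206.64049000054686, 'k1': -0.13159906503176325, 'cam_to_world': array([[-0.01305104,  0.99509482, -0.09806106,  0.40830034],
       [-0.99991301, -0.01280085,  0.00318016, -0.04250215],
       [ 0.00190929,  0.09809403,  0.99517532,  0.94926577],
       [ 0.        ,  0.        ,  0.        ,  1.        ]])}
{'vfov': 65.77160180460474, 'cx': 284.2787938372922, 'cy': 211.4176730134657, 'k1': -0.06908599252103971, 'tool_from_camera': array([[-8.60029048e-04,  9.66070930e-01,  2.58275470e-01,
         6.76094840e-02],
       [ 9.99998802e-01,  1.16332579e-03, -1.02149544e-03,
        -6.34586463e-04],
       [-1.28729556e-03,  2.58274282e-01, -9.66070773e-01,
        -1.81906958e-01],
       [ 0.00000000e+00,  0.00000000e+00,  0.00000000e+00,
         1.00000000e+00]])}
```

View pics/scene0.png

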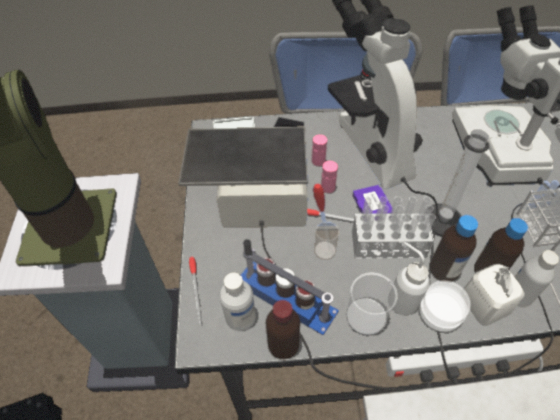

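View pics/top0.png

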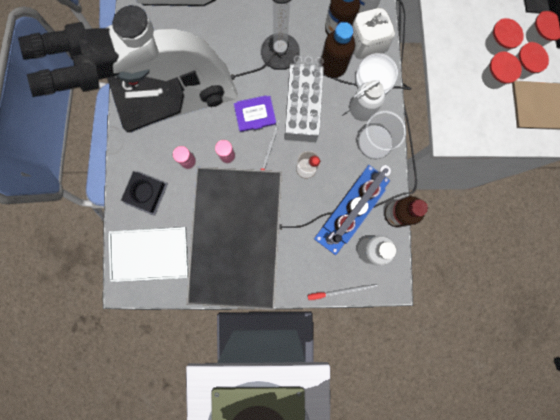

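Scene: rack at (288,292) with three jars, white bottle (237,302), amber bottle (284,330); top: the same at (353,208), (379,250), (407,210), tray (148,254), holder (143,192), pink look-alike jars (183,156), (223,150).

Candidates for the wanted jar: rack jars in scene at (265,268), (285,280), (305,293), pink jars (319,150), (329,177). I need a close crop.

```bash
cat > h.py <<'E'
import numpy as np, cv2
from plant import r, optics
from scipy.spatial.transform import Rotation as R
def K(c):
    f=210/np.tan(np.radians(c["vfov"]/2)); return f,c["cx"],c["cy"],c["k1"]
def T(name):
    c=optics.calibration(name)
    if "cam_to_world" in c: return c,c["cam_to_world"]
    s=r.get_state(); M=np.eye(4); M[:3,:3]=R.from_quat(s["eef_rot"]).as_matrix(); M[:3,3]=s["tool_pos"]
    return c,M@c["tool_from_camera"]
def slopes(c,uv):
    f,cx,cy,k=K(c); d=(np.asarray(uv,float).reshape(-1,2)-[cx,cy])/f; rd=np.linalg.norm(d,axis=1,keepdims=True); rr=rd.copy()
    for _ in range(20): rr=rd/(1+k*rr**2)
    return d*rr/np.maximum(rd,1e-9)
def ray(name,uv,CT=None):
    c,M=CT or T(name); s=slopes(c,uv); v=np.c_[s[:,0],-s[:,1],-np.ones(len(s))]
    return M[:3,3],v@M[:3,:3].T
def onz(name,uv,z,CT=None):
    o,v=ray(name,uv,CT); return o+v*((z-o[2])/v[:,2])[:,None]
def tri(rays):
    A=np.zeros((3,3));b=np.zeros(3)
    for o,v in rays:
        v=v/np.linalg.norm(v);P=np.eye(3)-np.outer(v,v);A+=P;b+=P@o
    return np.linalg.solve(A,b)
def cloud(name,depth,CT=None):
    h,w=depth.shape; uu,vv=np.meshgrid(np.arange(w),np.arange(h))
    o,v=ray(name,np.c_[uu.ravel(),vv.ravel()],CT)
    return (o+v*depth.ravel()[:,None]).reshape(h,w,3)
def proj(CT,p):
    c,M=CT; q=np.linalg.inv(M)@np.r_[p,1]; s=np.array([q[0],-q[1]])/-q[2]; f,cx,cy,k=K(c)
    return s*(1+k*(s@s))*f+[cx,cy]
E
python3 - <<'E'
from h import *
a=cv2.imread("pics/scene0.png")[225:365,205:350]; b=cv2.imread("pics/top0.png")[160:270,310:435]; c=cv2.imread("pics/top0.png")[165:290,100:200]
rs=lambda i:cv2.resize(i,(None,None) and None or (400,int(400*i.shape[0]/i.shape[1])),interpolation=cv2.INTER_CUBIC)
A,B=rs(a),rs(b); h=max(A.shape[0],B.shape[0]); P=lambda i:cv2.copyMakeBorder(i,0,h-i.shape[0],0,0,0)
cv2.imwrite("pics/crop0.png",np.hstack([P(A),P(B)]))
for n in("scene","top"):
    d=np.load(n+"0.npy"); np.save(n+"cl.npy",cloud(n,d))
C=np.load("topcl.npy"); S=np.load("scenecl.npy")
for n,u in dict(amber=(420,207),white=(386,250),knob=(336,241),j0=(371,188),j1=(358,207),j2=(346,223),tray=(148,254),holder=(143,192),plate=(235,240),table=(300,270)).items(): print(n,C[u[1],u[0]].round(3))
E
```

```text
amber [ 0.482 -0.318  0.162]
white [ 0.402 -0.253  0.149]
knob [ 0.421 -0.161  0.129]
j0 [ 0.529 -0.241  0.091]
j1 [ 0.49  -0.213  0.093]
j2 [ 0.458 -0.187  0.091]
tray [0.399 0.241 0.007]
holder [0.538 0.255 0.007]
plate [0.425 0.031 0.166]
table [ 0.36  -0.098 -0.003]
```

View pics/crop0.png

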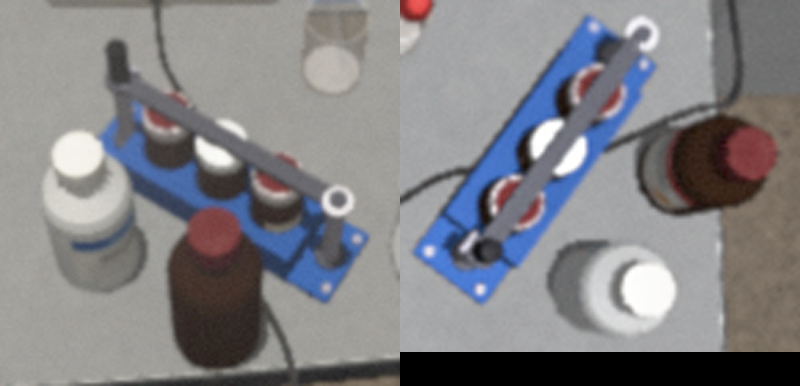

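The crop shows the white-capped jar in the middle pocket (scene ~(285,278), top ~(359,206)), red caps on both sides; the bar's knob is at the near end, its pivot at the far end. Now measuring from both views.

```bash
cat > m.py <<'E'
from h import *
from scipy.optimize import least_squares
C=np.load("topcl.npy"); S=np.load("scenecl.npy")
P=np.vstack([C.reshape(-1,3),S.reshape(-1,3)]); src=np.r_[np.zeros(C.size//3),np.ones(S.size//3)]
def near(c,rad,z0,z1,s=None):
    m=(np.hypot(*(P[:,:2]-c).T)<rad)&(P[:,2]>z0)&(P[:,2]<z1)
    if s is not None:m&=src==s
    return P[m]
def circ(c,rad,r0,z0,z1,s=None):
    q=near(c,rad,z0,z1,s); f=lambda x:np.hypot(*(q[:,:2]-x).T)-r0
    o=least_squares(f,c,loss="soft_l1",f_scale=.002); return o.x.round(4),len(q),np.median(abs(f(o.x))).round(4)
for n,c,zt in (("amber",(.475,-.30),.108),("white",(.40,-.245),.098)):
    for s in (0,1,None): print(n,s,circ(np.array(c),.045,.03,.02,zt-.01,s))
    for s in (0,1):
        q=near(c,.05,zt+.045,.2,s); print(" cap",s,len(q),np.median(q,0).round(4),np.percentile(q[:,2],95).round(4) if len(q) else '')
for n,c in (("knob",(.421,-.161)),):
    for s in (0,1):
        q=near(c,.02,.105,.14,s); print(n,s,len(q),q.mean(0).round(4),q[:,2].max().round(3)); print(circ(np.array(c),.02,.0075,.1,.125,s))
# rack: blue mask
for n,cl in(("top",C),("scene",S)):
    im=cv2.imread(f"pics/{n}0.png").astype(int); b=(im[...,0]>im[...,2]*1.6)&(im[...,0]>90)
    w=cl[b]; w=w[(abs(w[:,2]-.036)<.008)&(np.hypot(w[:,0]-.48,w[:,1]+.21)<.14)]
    rc=cv2.minAreaRect((w[:,:2]*1000).astype(np.float32)); print(n,"rack",len(w),rc,np.median(w[:,2]))
    bar=cl[(abs(cl[...,2]-.0925)<.006)&(np.hypot(cl[...,0]-.48,cl[...,1]+.21)<.11)&(np.ptp(im,axis=2)<40)&(im.mean(2)<120)]
    if len(bar): print("bar",len(bar),cv2.minAreaRect((bar[:,:2]*1000).astype(np.float32)),np.median(bar[:,2]))
    wt=(im.min(2)>170)
    w=cl[wt]; w=w[(np.hypot(w[:,0]-.4,w[:,1]-.24)<.14)&(w[:,2]<.03)]
    if len(w)>50: print(n,"tray",len(w),cv2.minAreaRect((w[:,:2]*1000).astype(np.float32)),np.percentile(w[:,2],[5,50,95]).round(4))
    q=cl[(abs(cl[...,2]-.034)<.006)&(np.hypot(cl[...,0]-.538,cl[...,1]-.255)<.08)]
    if len(q)>20: print(n,"holder",len(q),cv2.minAreaRect((q[:,:2]*1000).astype(np.float32)),np.median(q[:,2]))
    hp=cl[(cl[...,2]>.05)&(abs(cl[...,1]-.03)<.14)&(cl[...,0]>.25)&(cl[...,0]<.62)]
    print("plate box",hp.min(0).round(3),hp.max(0).round(3), np.percentile(hp,[2,98],axis=0).round(3).tolist())
tc,sc=T("top"),T("scene")
g=lambda a,b:tri([(ray("top",[a])[0],ray("top",[a])[1][0]),(ray("scene",[b])[0],ray("scene",[b])[1][0])]).round(4)
print("tri ambercap",g((419,207),(283,310)),"whitecap",g((387,251),(234,281)),"knobtop",g((338,239),(247,241)))
E
python3 m.py
```

```text
amber 0 (array([ 0.4816, -0.3178]), 288, np.float64(0.0003))
amber 1 (array([ 0.4805, -0.317 ]), 147, np.float64(0.0004))
amber None (array([ 0.4813, -0.3178]), 435, np.float64(0.0003))
 cap 0 242 [ 0.4817 -0.3167  0.1602] 0.1623
 cap 1 318 [ 0.4794 -0.3195  0.1598] 0.1621
white 0 (array([ 0.4012, -0.2556]), 170, np.float64(0.0003))
white 1 (array([ 0.4013, -0.2551]), 494, np.float64(0.0003))
white None (array([ 0.4012, -0.2552]), 664, np.float64(0.0004))
 cap 0 238 [ 0.4018 -0.2542  0.15  ] 0.1522
 cap 1 266 [ 0.4015 -0.2566  0.1502] 0.152
knob 0 55 [ 0.4267 -0.1634  0.1281] 0.135
(array([ 0.4269, -0.1652]), 12, np.float64(0.0002))
knob 1 82 [ 0.426  -0.1685  0.1226] 0.135
(array([ 0.4254, -0.1644]), 50, np.float64(0.0005))
top rack 857 ((494.64324951171875, -217.04818725585938), (62.23482894897461, 147.0978240966797), 52.130863189697266) 0.0356878515494472
bar 452 ((462.5733642578125, -251.2484893798828), (114.19129180908203, 185.48019409179688), 50.459651947021484) 0.09252835067193221
top tray 4131 ((398.22137451171875, 244.61825561523438), (221.6673126220703, 210.35366821289062),
[... 312 characters left out ...]
-222.54371643066406), (50.19218063354492, 145.78460693359375), 52.61884307861328) 0.03542344373242007
bar 636 ((481.3943786621094, -216.7735595703125), (167.17405700683594, 130.91650390625), 1.9784791469573975) 0.09220288534281557
scene tray 311 ((392.3749694824219, 314.44549560546875), (38.3192253112793, 117.1998062133789), 89.89082336425781) [0.0009 0.0039 0.0125]
scene holder 184 ((541.6199951171875, 266.171875), (43.047607421875, 73.12114715576172), 66.607421875) 0.03292152990547298
plate box [ 0.296 -0.11   0.05 ] [0.62  0.168 0.219] [[0.308, -0.056, 0.056], [0.606, 0.124, 0.166]]
tri ambercap [ 0.4821 -0.3187  0.1545] whitecap [ 0.4014 -0.255   0.1473] knobtop [ 0.4258 -0.1641  0.1319]
```

```bash
python3 - <<'E'
from h import *
C=np.load("topcl.npy"); S=np.load("scenecl.npy")
im=cv2.imread("pics/top0.png")
m=((im.min(2)>150)&(C[...,2]<.03)).astype(np.uint8); n,l=cv2.connectedComponents(m); k=l[254,148]
w=C[l==k]; print("tray",len(w),cv2.minAreaRect((w[:,:2]*1000).astype(np.float32)))
q=C[(abs(C[...,2]-.034)<.004)&(np.hypot(C[...,0]-.538,C[...,1]-.25)<.06)]
print("holder",cv2.minAreaRect((q[:,:2]*1000).astype(np.float32)),(q.max(0)+q.min(0))/2)
# pocket: points below top
d=C[(C[...,2]<.028)&(np.hypot(C[...,0]-.5375,C[...,1]-.2505)<.032)]; print("pocket",len(d),d.mean(0))
a=np.radians(52.1); P=np.vstack([C.reshape(-1,3),S.reshape(-1,3)]); D=P[:,:2]-[.4931,-.2167]
x=D@[np.cos(a),np.sin(a)]; y=D@[-np.sin(a),np.cos(a)]
for z0,z1 in((.02,.05),(.05,.1),(.1,.2),(.2,.4)):
    s=(P[:,2]>z0)&(P[:,2]<z1)&(x>.04)&(x<.2)&(abs(y)<.18)
    h=np.argwhere(np.histogram2d(x[s],y[s],bins=[np.arange(.04,.21,.02),np.arange(-.18,.19,.02)])[0]>8)
    print(z0,[(round(.05+.02*i,2),round(-.17+.02*j,2)) for i,j in h])
# everything higher than .17 
s=(P[:,2]>.17)&(P[:,2]<.6)&(P[:,0]>.1)&(P[:,0]<.75)&(abs(P[:,1])<.45)
h=np.argwhere(np.histogram2d(P[s,0],P[s,1],bins=[np.arange(.1,.76,.05),np.arange(-.45,.46,.05)])[0]>5); print([(round(.125+.05*i,2),round(-.425+.05*j,2)) for i,j in h])
# jar caps
for n_,cl in(("top",C),("scene",S)):
  I=cv2.imread(f"pics/{n_}0.png"); 
  D=cl[...,:2]-[.4931,-.2167]; s=(np.hypot(D[...,0],D[...,1])<.03)&(I.min(2)>150)&(cl[...,2]>.07); print(n_,"whitecap",s.sum(),cl[s].mean(0),np.median(cl[s][:,2]))
E
for i in 1 2; do python3 -m pendant '[[0,0,-1,0,0,-0.039],[0,0,-1,0,0,-0.039],[0,0,-1,0,0,-0.039],[0,0,-1,0,0,-0.039],[0,0,-1,0,0,-0.039]]' 1; done; python3 -c "
from plant import r;print(r.get_state()['q'])"
```

```text
tray 28189 ((554.632568359375, 0.09576416015625), (553.804931640625, 698.4786376953125), 0.13328395783901215)
holder ((537.5230102539062, 250.34765625), (74.2657241821289, 72.89175415039062), 68.51424407958984) [0.53621707 0.25093059 0.03394902]
pocket 305 [0.54026954 0.25711402 0.00829662]
0.02 [(np.float64(0.05), np.float64(-0.11)), (np.float64(0.07), np.float64(-0.13)), (np.float64(0.07), np.float64(0.11)), (np.float64(0.07), np.float64(0.17)), (np.float64(0.09), np.float64(-0.17)), (np.float64(0.09), np.float64(-0.15)), (np.float64(0.09), np.float64(-0.13)), (np.float64(0.09), np.float64(0.11)), (np.float64(0.09), np.float64(0.13)), (np.float64(0.09), np.float64(0.15)), (np.float64(0.09), np.float64(0.17)), (np.float64(0.11), np.float64(-0.17)), (np.float64(0.11), np.float64(-0.03)), (np.float64(0.11), np.float64(-0.01)), (np.float64(0.11), np.float64(0.01)), (np.float64(0.11), np.float64(0.11)), (np.float64(0.11), np.float64(0.13)), (np.float64(0.11), np.float64(0.15)), (np.float64(0.13), np.float64(-0.17)), (np.float64(0.13), np.float64(-0.03)), (np.float64(0.13), np.float64(0.
[... 4507 characters left out ...]
64(0.18)), (np.float64(0.73), np.float64(0.23)), (np.float64(0.73), np.float64(0.28)), (np.float64(0.73), np.float64(0.32)), (np.float64(0.73), np.float64(0.38))]
top whitecap 137 [ 0.49402963 -0.21628478  0.08498917] 0.08434198991413844
scene whitecap 125 [ 0.48985567 -0.22147033  0.08365723] 0.08346737070453525
clock: 0.52
tool_pos: [0.2109, -0.5878, 0.3289]
eef_rot: [0.886, 0.463, -0.0, -0.001]
contact_force: [0.0, -0.2, 0.2]
opening: 0.998
finger_force: 0.0
clock: 0.93
tool_pos: [0.2109, -0.5879, 0.454]
eef_rot: [0.705, 0.709, 0.0, -0.0]
contact_force: [-0.3, -0.3, 0.1]
opening: 0.998
finger_force: 0.0
[ 1.4165304   0.55355161 -0.54989162  1.09538765  0.27825626  1.56263411
  0.93836323]
```

```bash
python3 - <<'E'
from h import *
C=np.load("topcl.npy"); S=np.load("scenecl.npy")
P=np.vstack([C.reshape(-1,3),S.reshape(-1,3)])
q=P[(abs(P[:,0]-.575)<.05)&(abs(P[:,1]+.115)<.05)]
for z0,z1 in((.04,.1),(.1,.16),(.16,.2),(.2,.26)):
    w=q[(q[:,2]>z0)&(q[:,2]<z1)]
    if len(w): print("dropper",z0,len(w),np.percentile(w[:,:2],[3,97],axis=0).round(3).tolist(),w[:,2].max().round(3))
# tray rim: points z .009-.015
w=C[(C[...,2]>.0095)&(C[...,2]<.016)&(np.abs(C[...,0]-.395)<.09)&(np.abs(C[...,1]-.245)<.125)]
print("tray rim",len(w),cv2.minAreaRect((w[:,:2]*1000).astype(np.float32)))
for u in ((111,232),(109,281),(187,279),(185,229)): print(u,onz("top",[u],.012).round(4))
# holder pocket mouth
im=cv2.imread("pics/top0.png")[165:220,115:172]; cv2.imwrite("pics/hold.png",cv2.resize(cv2.convertScaleAbs(im,alpha=2.5),None,fx=8,fy=8,interpolation=cv2.INTER_CUBIC))
E
```

```text
dropper 0.04 662 [[0.564, -0.138], [0.61, -0.093]] 0.099
dropper 0.1 79 [[0.565, -0.121], [0.581, -0.115]] 0.159
dropper 0.16 126 [[0.555, -0.125], [0.574, -0.107]] 0.2
dropper 0.2 227 [[0.552, -0.124], [0.57, -0.106]] 0.223
tray rim 401 ((398.1625671386719, 242.35311889648438), (111.76008605957031, 177.8518829345703), 3.1816887855529785)
(111, 232) [[0.4481 0.3257 0.012 ]]
(109, 281) [[0.3386 0.329  0.012 ]]
(187, 279) [[0.3432 0.1518 0.012 ]]
(185, 229) [[0.4534 0.1564 0.012 ]]
```

View pics/hold.png

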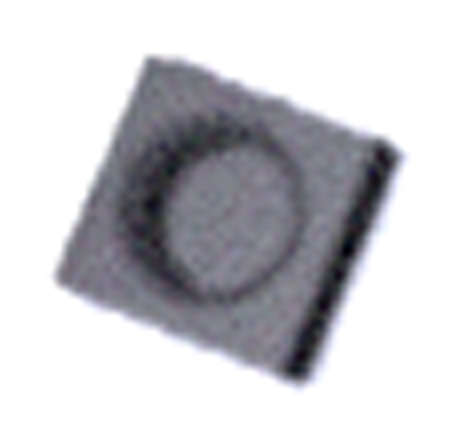

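Holder crop shows the pocket mouth centred near crop (212,212), i.e. top px (141.5,191.5). Moving over the white bottle.

```bash
for i in 1; do
python3 -m pendant '[[0.6,0.4,0.3,0,0,0],[0.9,0.5,0.5,0,0,0],[0.9,0.5,0.5,0,0,0],[0.9,0.5,0.5,0,0,0],[0.9,0.5,0.5,0,0,0]]' 1
python3 -m pendant '[[0.9,0.5,0.5,0,0,0],[0.9,0.5,0.5,0,0,0],[0.9,0.5,0.5,0,0,0],[0.9,0.5,0.5,0,0,0],[0.9,0.5,0.5,0,0,0]]'
python3 -m pendant '[[0.9,0.5,0.5,0,0,0],[0.9,0.5,0.5,0,0,0],[0.9,0.5,0.5,0,0,0],[0.6,0.4,0.5,0,0,0],[0,0,0,0,0,0]]'
done; python3 - <<'E'
from h import *
p,d=optics.snapshot("wrist"); cv2.imwrite("pics/w1.png",p); print(r.get_state()["q"])
s=r.get_state(); print((np.array([.4012,-.2553,.075])-s["tool_pos"])/.025)
E
```

```text
clock: 1.35
tool_pos: [0.2714, -0.4819, 0.3947]
eef_rot: [0.708, 0.707, 0.0, -0.0]
contact_force: [-0.1, -0.2, -0.7]
opening: 1.0
finger_force: 0.0
clock: 1.77
tool_pos: [0.334, -0.3695, 0.3323]
eef_rot: [0.707, 0.707, -0.0, -0.0]
contact_force: [0.9, 0.6, 0.0]
opening: 0.999
finger_force: 0.0
clock: 2.18
tool_pos: [0.3823, -0.2837, 0.2814]
eef_rot: [0.705, 0.709, 0.001, -0.002]
contact_force: [-0.0, 0.6, 1.0]
opening: 0.997
finger_force: 0.0
[ 0.95393236  0.43708805 -0.60366199  1.87024822  0.30340478  0.92928397
  0.2135044 ]
[ 0.78480148  1.24071803 -8.28998327]
```

```bash

python3 -m pendant '[[0.4,0.62,0.5,0,0,0],[0.38,0.62,0.8,0,0,0],[0,0,0.9,0,0,0],[0,0,0.9,0,0,0],[0,0,0,0,0,0]]'
python3 - <<'E'
from h import *
CT=T("wrist"); p,d=optics.snapshot("wrist"); cl=cloud("wrist",d,CT).reshape(-1,3)
from scipy.optimize import least_squares
for n,c,zc in(("white",np.array([.4012,-.2553]),.15),):
    m=np.hypot(*(cl[:,:2]-c).T)<.05; q=cl[m]; t=q[q[:,2]>zc-.008]; print(len(t),((t.max(0)+t.min(0))/2).round(4),np.median(t[:,2]).round(4))
    w=q[(q[:,2]<.09)&(q[:,2]>.02)]; print(len(w), least_squares(lambda x:np.hypot(*(w[:,:2]-x).T)-.03,c,loss="soft_l1",f_scale=.002).x if len(w)>20 else '')
s=r.get_state(); print(s["tool_pos"],(np.array([.4012,-.2553,.075])-s["tool_pos"])/.025)
E
```

```text
clock: 2.65
tool_pos: [0.4096, -0.2695, 0.2027]
eef_rot: [0.708, 0.706, -0.002, -0.003]
contact_force: [-0.9, 0.5, -0.9]
opening: 1.004
finger_force: 0.0
46989 [ 0.4011 -0.2567  0.2439] 0.3263
187 [ 0.40317951 -0.25420291]
[ 0.41065978 -0.26979589  0.20453151] [-0.378391    0.5798355  -5.18126041]
```

```bash

python3 -m pendant '[[0.3,-0.2,0,0,0,0],[0.28,-0.18,0,0,0,0],[0,0,0,0,0,0]]'
python3 - <<'E'
from h import *
s=r.get_state(); print("dY,dX,down",(np.array([.4012,-.2553,.075])-s["tool_pos"])[[1,0,2]]/.025*[1,1,-1], R.from_quat(s["eef_rot"]).as_matrix().round(3).tolist())
E
```

```text
clock: 2.95
tool_pos: [0.4022, -0.2532, 0.2069]
eef_rot: [0.707, 0.707, -0.0, 0.0]
contact_force: [0.0, 0.7, 0.0]
opening: 1.001
finger_force: 0.0
dY,dX,down [-0.0835856  -0.04175441  5.27674719] [[-0.0, 1.0, 0.0], [1.0, 0.0, -0.001], [-0.001, 0.0, -1.0]]
```

```bash

python3 -m pendant '[[-0.08,-0.04,1,0,0,0],[0,0,1,0,0,0],[0,0,1,0,0,0],[0,0,1,0,0,0],[0,0,0.8,0,0,0]]'
python3 -m pendant '[[0,0,0.47,0,0,0],[0,0,0,0,0,0],[0,0,0,0,0,0]]'
python3 -m pendant '[[0,0,0,0,0,0],[0,0,0,0,0,0],[0,0,0,0,0,0],[0,0,0,0,0,0],[0,0,0,0,0,0]]' -1 25
python3 -m pendant '[[0,0,0,0,0,0],[0,0,0,0,0,0],[0,0,0,0,0,0],[0,0,0,0,0,0],[0,0,0,0,0,0]]' -1 25
```

```text
clock: 3.37
tool_pos: [0.4023, -0.2567, 0.0853]
eef_rot: [0.707, 0.707, 0.0, 0.001]
contact_force: [0.3, 0.2, -0.4]
opening: 0.999
finger_force: 0.0
clock: 3.62
tool_pos: [0.4024, -0.2565, 0.0744]
eef_rot: [0.707, 0.707, -0.0, 0.0]
contact_force: [-0.6, -0.7, -0.1]
opening: 1.002
finger_force: 0.0
clock: 4.03
tool_pos: [0.4023, -0.2566, 0.0744]
eef_rot: [0.707, 0.707, 0.0, 0.001]
contact_force: [0.5, -0.7, -0.8]
opening: 0.647
finger_force: 0.0
clock: 4.45
tool_pos: [0.4019, -0.2564, 0.0738]
eef_rot: [0.707, 0.707, -0.0, -0.0]
contact_force: [0.7, 0.1, -0.8]
opening: 0.534
finger_force: 22.5
```

```bash
python3 - <<'E'
from h import *
p,_=optics.snapshot("scene"); w,_=optics.snapshot("wrist")
cv2.imwrite("pics/g1.png",np.hstack([cv2.resize(p[200:350,180:340],(420,394)),cv2.resize(w,(380,394))[:, :]]))
E
```

```text
(no output)
```

View pics/g1.png

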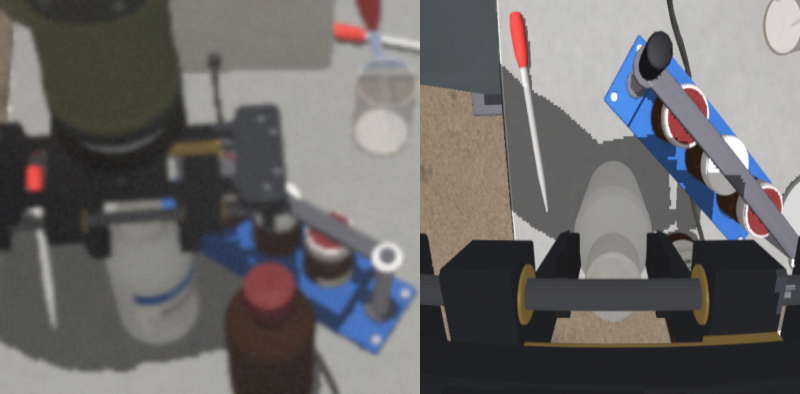

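The bottle sits centred between the fingers, upright and gripped at 22 N. Lift and carry to the tray.

```bash

python3 -m pendant '[[0,0,-0.3,0,0,0],[0,0,-0.7,0,0,0],[0,0,-0.9,0,0,0],[0,0,-0.9,0,0,0],[0,0,-0.9,0,0,0]]'
python3 -m pendant '[[0,0,-0.9,0,0,0],[0,0,-0.9,0,0,0],[0,0,-0.9,0,0,0],[0,0,-0.9,0,0,0],[0,0,-0.9,0,0,0]]'
python3 -m pendant '[[0.2,0,-0.4,0,0,0],[0.4,0,0,0,0,0],[0.6,0,0,0,0,0],[0.8,0,0,0,0,0],[0.9,0,0,0,0,0]]'
for k in 1 2 3; do python3 -m pendant '[[0.9,0,0,0,0,0],[0.9,0,0,0,0,0],[0.9,0,0,0,0,0],[0.9,0,0,0,0,0],[0.9,0,0,0,0,0]]'; done
python3 - <<'E'
from h import *
s=r.get_state(); print(s["q"],"dY,dX,down",(np.array([.3955,.2874,.080])-s["tool_pos"])[[1,0,2]]/.025*[1,1,-1])
E
```

```text
clock: 4.97
tool_pos: [0.4013, -0.2559, 0.1674]
eef_rot: [0.707, 0.707, -0.0, -0.001]
contact_force: [0.1, -0.4, -3.8]
opening: 0.532
finger_force: 21.8
clock: 5.38
tool_pos: [0.401, -0.2557, 0.28]
eef_rot: [0.707, 0.707, -0.0, -0.001]
contact_force: [-0.4, -0.0, -3.5]
opening: 0.531
finger_force: 21.8
clock: 5.8
tool_pos: [0.4005, -0.1825, 0.2874]
eef_rot: [0.708, 0.707, -0.001, -0.001]
contact_force: [0.1, -0.1, -3.3]
opening: 0.533
finger_force: 21.8
clock: 6.22
tool_pos: [0.4002, -0.0693, 0.2875]
eef_rot: [0.707, 0.707, -0.001, -0.001]
contact_force: [1.0, 0.1, -3.5]
opening: 0.53
finger_force: 21.8
clock: 6.63
tool_pos: [0.4001, 0.0426, 0.2875]
eef_rot: [0.707, 0.707, -0.001, -0.001]
contact_force: [0.1, -0.0, -4.3]
opening: 0.533
finger_force: 21.8
clock: 7.05
tool_pos: [0.4001, 0.1546, 0.2874]
eef_rot: [0.707, 0.707, -0.002, -0.001]
contact_force: [0.6, -0.1, -3.9]
opening: 0.532
finger_force: 21.8
[ 0.02255791  0.37429276 -0.69960005  1.978993    0.30485387  0.8973807
 -0.8358463 ] dY,dX,down [ 5.31064882 -0.18451668  8.29541523]
```

```bash

python3 -m pendant '[[0.9,-0.1,0,0,0,0],[0.9,-0.1,0,0,0,0],[0.9,0,0,0,0,0],[0.9,0,0,0,0,0],[0.8,0,0.3,0,0,0]]'
python3 -m pendant '[[0.5,0,0.7,0,0,0],[0.2,0,0.9,0,0,0],[0.1,0,0.9,0,0,0],[0,0,0.9,0,0,0],[0,0,0.9,0,0,0]]'
python3 -m pendant '[[0,0,0.9,0,0,0],[0,0,0.7,0,0,0],[0,0,0.7,0,0,0],[0,0,0.5,0,0,0],[0,0,0,0,0,0]]'
python3 - <<'E'
from h import *
s=r.get_state(); print("dY,dX,down",(np.array([.3955,.2874,.078])-s["tool_pos"])[[1,0,2]]/.025*[1,1,-1])
E
```

```text
clock: 7.47
tool_pos: [0.3958, 0.2656, 0.2807]
eef_rot: [0.707, 0.708, -0.0, -0.0]
contact_force: [-0.5, -0.6, -3.9]
opening: 0.531
finger_force: 21.8
clock: 7.88
tool_pos: [0.395, 0.2835, 0.1715]
eef_rot: [0.707, 0.708, -0.002, -0.001]
contact_force: [0.2, -0.2, -4.9]
opening: 0.528
finger_force: 21.8
clock: 8.3
tool_pos: [0.394, 0.2822, 0.1008]
eef_rot: [0.707, 0.707, -0.004, -0.001]
contact_force: [-0.1, -1.0, -4.0]
opening: 0.528
finger_force: 21.8
dY,dX,down [0.20988783 0.05979252 0.911248  ]
```

```bash

python3 -m pendant '[[0.2,0.06,0.4,0,0,0],[0,0,0.3,0,0,0],[0,0,0.13,0,0,0],[0,0,0.06,0,0,0],[0,0,0,0,0,0]]'
python3 -m pendant '[[0,0,0.03,0,0,0],[0,0,0,0,0,0]]'
```

```text
clock: 8.72
tool_pos: [0.399, 0.2869, 0.0823]
eef_rot: [0.708, 0.707, -0.001, 0.001]
contact_force: [-0.4, -3.1, 8.1]
opening: 0.527
finger_force: 24.3
clock: 8.88
tool_pos: [0.3991, 0.2867, 0.0821]
eef_rot: [0.708, 0.706, -0.001, 0.002]
contact_force: [-1.6, -4.4, 12.4]
opening: 0.529
finger_force: 25.2
```

```bash

python3 -m pendant '[[0,0,0,0,0,0],[0,0,0,0,0,0],[0,0,0,0,0,0],[0,0,0,0,0,0],[0,0,0,0,0,0]]' 1
python3 -m pendant '[[0,0,0,0,0,0],[0,0,0,0,0,0],[0,0,-0.3,0,0,0],[0,0,-0.7,0,0,0],[0,0,-0.9,0,0,0]]'
python3 -m pendant '[[0,0,-0.9,0,0,0],[0,0,-0.9,0,0,0],[0,0,-0.9,0,0,0],[0,0,-0.9,0,0,0],[0,0,-0.9,0,0,0]]'
python3 -m pendant '[[0,0,-0.9,0,0,0],[-0.5,0,-0.4,0,0,0],[-0.9,0,0,0,0,0],[-0.9,0,0,0,0,0],[-0.9,0,0,0,0,0]]'
for k in 1 2 3; do python3 -m pendant '[[-1,0,0,0,0,0],[-1,0,0,0,0,0],[-1,0,0,0,0,0],[-1,0,0,0,0,0],[-1,0,0,0,0,0]]'; done
python3 - <<'E'
from h import *
p,d=optics.snapshot("top"); cv2.imwrite("pics/t2.png",p[150:310,95:300]); c=cloud("top",d)
q=c[(np.hypot(c[...,0]-.398,c[...,1]-.287)<.05)&(c[...,2]>.145)]
print(len(q),q.mean(0).round(4),np.median(q[:,2]).round(4))
s=r.get_state(); print("dY,dX,down",(np.array([.4812,-.3177,.25])-s["tool_pos"])[[1,0,2]]/.025*[1,1,-1])
E
```

```text
clock: 9.3
tool_pos: [0.399, 0.2891, 0.0809]
eef_rot: [0.707, 0.707, 0.0, -0.0]
contact_force: [0.5, 0.1, -0.6]
opening: 0.883
finger_force: 0.0
clock: 9.72
tool_pos: [0.398, 0.2879, 0.1283]
eef_rot: [0.707, 0.707, -0.002, -0.0]
contact_force: [0.4, 1.0, -0.4]
opening: 1.001
finger_force: 0.0
clock: 10.13
tool_pos: [0.3986, 0.2884, 0.2425]
eef_rot: [0.707, 0.707, -0.0, -0.0]
contact_force: [-0.1, -0.6, 0.5]
opening: 1.0
finger_force: 0.0
clock: 10.55
tool_pos: [0.3985, 0.2079, 0.274]
eef_rot: [0.707, 0.707, 0.0, 0.0]
contact_force: [0.8, -0.9, 0.6]
opening: 1.0
finger_force: 0.0
clock: 10.97
tool_pos: [0.3983, 0.0825, 0.2738]
eef_rot: [0.707, 0.707, -0.0, 0.0]
contact_force: [-0.0, -0.2, -0.4]
opening: 1.004
finger_force: 0.0
clock: 11.38
tool_pos: [0.3982, -0.0425, 0.2739]
eef_rot: [0.707, 0.707, -0.0, 0.0]
contact_force: [0.0, 0.3, 0.3]
opening: 0.998
finger_force: 0.0
clock: 11.8
tool_pos: [0.3982, -0.1674, 0.2739]
eef_rot: [0.707, 0.707, -0.0, 0.0]
contact_force: [0.1, 0.2, 0.0]
opening: 1.0
finger_force: 0.0
246 [0.4001 0.2766 0.1562] 0.1566
dY,dX,down [-5.78633943  3.34000521  0.9347264 ]
```

View pics/t2.png

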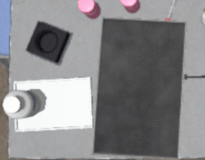

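```bash
cat > fit.py <<'E'
from h import *
from scipy.optimize import least_squares
def cyl(c,z0,z1,r0=.03,names=("top","scene"),rad=.05):
    for n in names:
        _,d=optics.snapshot(n); P=cloud(n,d).reshape(-1,3)
        out=[]
        for a,b in((z0,(z0+z1)/2),((z0+z1)/2,z1)):
            q=P[(np.hypot(*(P[:,:2]-c).T)<rad)&(P[:,2]>a)&(P[:,2]<b)]
            if len(q)>15: out.append((len(q),least_squares(lambda x:np.hypot(*(q[:,:2]-x).T)-r0,c,loss="soft_l1",f_scale=.002).x.round(4)))
        t=P[(np.hypot(*(P[:,:2]-c).T)<rad)&(P[:,2]>z1+.04)&(P[:,2]<.2)]
        print(n,out,"cap",len(t),((t.max(0)+t.min(0))/2).round(4) if len(t) else '',np.median(t[:,2]) if len(t) else '')
def go(t):
    s=r.get_state(); M=R.from_quat(s["eef_rot"]).as_matrix(); print("tool units",(M.T@(np.array(t)-s["tool_pos"])/.025).round(3),"y-yaw",np.degrees(np.arctan2(M[1,1],M[0,1])).round(2),"q",s["q"].round(2),"t",round(s["clock"],1))
E
python3 - <<'E'
from fit import *
cyl(np.array([.399,.287]),.02,.095)
E
```

```text
top [(76, array([0.4003, 0.2937])), (105, array([0.4004, 0.2886]))] cap 264 [0.4    0.2778 0.1494] 0.15641396714983719
scene [(137, array([0.3994, 0.2896]))] cap 42 [0.4099 0.2771 0.1471] 0.15383545157719386
```

```bash
python3 - <<'E'
from h import *
p,_=optics.snapshot("scene"); t,_=optics.snapshot("top")
a=p[60:200,150:260]; 
b=t[215:295,95:195]
print(proj(T("scene"),[.4,.2875,.0]),proj(T("scene"),[.4,.2875,.155]),proj(T("top"),[.4,.2875,.155]))
cv2.imwrite("pics/b2.png",np.hstack([cv2.resize(a,(385,490),interpolation=cv2.INTER_CUBIC),cv2.copyMakeBorder(cv2.resize(b,(410,328),interpolation=cv2.INTER_CUBIC),0,162,0,0,0)]))
E
```

```text
[235.79293163 131.20632949] [230.21810975  84.42192488] [101.61088674 254.13692645]
```

View pics/b2.png

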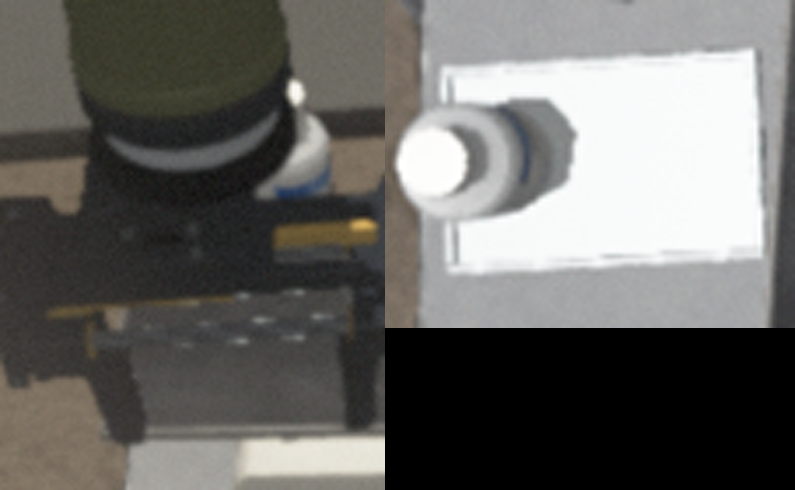

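The top view (cap at crop (435,160)) shows the white bottle leaning toward -y, its far base edge on the tray rim. Mend: regrip, shift it 17 mm inward, set down again.

```bash

for k in 1 2 3; do python3 -m pendant '[[1,0,0,0,0,0],[1,0,0,0,0,0],[1,0,0,0,0,0],[1,0,0,0,0,0],[1,0,0,0,0,0]]'; done
python3 -m pendant '[[0.9,0,0,0,0,0],[0.9,0,0,0,0,0],[0.8,0,0,0,0,0],[0.4,0,0,0,0,0],[0,0,0,0,0,0]]'
python3 - <<'E'
from fit import *
go([.3995,.285,.083])
E
```

```text
clock: 12.47
tool_pos: [0.3982, -0.0387, 0.2737]
eef_rot: [0.706, 0.708, 0.0, 0.0]
contact_force: [0.0, 1.6, -0.4]
opening: 0.999
finger_force: 0.0
clock: 12.88
tool_pos: [0.3978, 0.0862, 0.2737]
eef_rot: [0.706, 0.708, 0.0, 0.0]
contact_force: [0.4, 0.1, -0.4]
opening: 1.0
finger_force: 0.0
clock: 13.3
tool_pos: [0.3975, 0.2111, 0.2737]
eef_rot: [0.706, 0.708, 0.0, -0.0]
contact_force: [-0.7, 0.2, 0.0]
opening: 0.998
finger_force: 0.0
clock: 13.72
tool_pos: [0.3974, 0.2869, 0.2737]
eef_rot: [0.705, 0.709, 0.001, -0.001]
contact_force: [0.3, 0.5, 0.0]
opening: 0.997
finger_force: 0.0
tool units [-0.096  0.084  7.629] y-yaw 0.28 q [-0.27  0.48 -0.68  1.85  0.37  0.94 -1.11] t 13.7
```

```bash

python3 -m pendant '[[-0.1,0.08,0.5,0,0,0],[0,0,1,0,0,0],[0,0,1,0,0,0],[0,0,1,0,0,0],[0,0,1,0,0,0]]'
python3 -m pendant '[[0,0,1,0,0,0],[0,0,1,0,0,0],[0,0,0.8,0,0,0],[0,0,0.3,0,0,0],[0,0,0,0,0,0]]'
for k in 1 2; do python3 -m pendant '[[0,0,0,0,0,0],[0,0,0,0,0,0],[0,0,0,0,0,0],[0,0,0,0,0,0],[0,0,0,0,0,0]]' -1 40; done
python3 -m pendant '[[0,0,-0.2,0,0,0],[0,0,-0.4,0,0,0],[0,0,-0.4,0,0,0],[0,0,0,0,0,0]]'
python3 -m pendant '[[-0.15,0,0,0,0,0],[-0.15,0,0,0,0,0],[-0.15,0,0,0,0,0],[-0.15,0,0,0,0,0],[-0.1,0,0,0,0,0]]'
python3 -m pendant '[[0,0,0,0,0,0],[0,0,0.2,0,0,0],[0,0,0.3,0,0,0],[0,0,0.2,0,0,0],[0,0,0,0,0,0]]'
```

```text
clock: 14.13
tool_pos: [0.4008, 0.2795, 0.1601]
eef_rot: [0.708, 0.707, -0.0, 0.0]
contact_force: [1.1, 0.2, 0.4]
opening: 0.996
finger_force: 0.0
clock: 14.55
tool_pos: [0.4, 0.2794, 0.0823]
eef_rot: [0.707, 0.707, -0.002, 0.0]
contact_force: [-0.1, 0.4, 0.9]
opening: 1.002
finger_force: 0.0
clock: 14.97
tool_pos: [0.4014, 0.2813, 0.084]
eef_rot: [0.707, 0.707, 0.001, 0.0]
contact_force: [-0.1, 0.3, 0.2]
opening: 0.648
finger_force: 0.0
clock: 15.38
tool_pos: [0.4009, 0.2812, 0.0833]
eef_rot: [0.707, 0.707, -0.0, 0.0]
contact_force: [0.3, 0.5, 0.3]
opening: 0.491
finger_force: 36.1
clock: 15.72
tool_pos: [0.4014, 0.2814, 0.1095]
eef_rot: [0.707, 0.707, 0.001, 0.0]
contact_force: [-0.4, -0.6, -3.3]
opening: 0.494
finger_force: 35.3
clock: 16.13
tool_pos: [0.4007, 0.2624, 0.1079]
eef_rot: [0.708, 0.707, -0.001, 0.0]
contact_force: [-0.6, -0.6, -3.2]
opening: 0.491
finger_force: 35.3
clock: 16.55
tool_pos: [0.4002, 0.2632, 0.0895]
eef_rot: [0.707, 0.707, -0.001, -0.0]
contact_force: [-0.3, 0.5, -4.2]
opening: 0.494
finger_force: 35.3
```

```bash

python3 -m pendant '[[0,0,0.1,0,0,0],[0,0,0.1,0,0,0],[0,0,0.08,0,0,0],[0,0,0,0,0,0]]'
python3 -m pendant '[[0,0,0.06,0,0,0],[0,0,0.05,0,0,0],[0,0,0,0,0,0]]'
```

```text
clock: 16.88
tool_pos: [0.4008, 0.2636, 0.0835]
eef_rot: [0.707, 0.707, -0.0, 0.0]
contact_force: [-0.1, -0.9, -3.7]
opening: 0.494
finger_force: 35.3
clock: 17.13
tool_pos: [0.4013, 0.2662, 0.0823]
eef_rot: [0.707, 0.707, 0.002, -0.001]
contact_force: [-1.6, 0.8, 7.1]
opening: 0.494
finger_force: 37.7
```

```bash

for k in 1 2; do python3 -m pendant '[[0,0,0,0,0,0],[0,0,0,0,0,0],[0,0,0,0,0,0],[0,0,0,0,0,0],[0,0,0,0,0,0]]' 1; done
python3 -m pendant '[[0,0,-0.3,0,0,0],[0,0,-0.7,0,0,0],[0,0,-1,0,0,0],[0,0,-1,0,0,0],[0,0,-1,0,0,0]]'
python3 -m pendant '[[0,0,-1,0,0,0],[0,0,-1,0,0,0],[0,0,-1,0,0,0],[-0.6,0,-1,0,0,0],[-1,0,0,0,0,0]]'
for k in 1 2 3; do python3 -m pendant '[[-1,0,0,0,0,0],[-1,0,0,0,0,0],[-1,0,0,0,0,0],[-1,0,0,0,0,0],[-1,0,0,0,0,0]]'; done
python3 - <<'E'
from fit import *
cyl(np.array([.4,.272]),.02,.095)
t,_=optics.snapshot("top"); cv2.imwrite("pics/t3.png",t)
go([.4812,-.3177,.25])
E
```

```text
clock: 17.55
tool_pos: [0.401, 0.2634, 0.0811]
eef_rot: [0.707, 0.707, -0.0, 0.0]
contact_force: [-0.3, 0.1, 0.3]
opening: 0.845
finger_force: 0.0
clock: 17.97
tool_pos: [0.4009, 0.2636, 0.0811]
eef_rot: [0.707, 0.707, -0.0, 0.0]
contact_force: [-0.5, -0.1, 0.5]
opening: 0.999
finger_force: 0.0
clock: 18.38
tool_pos: [0.4005, 0.2635, 0.1826]
eef_rot: [0.707, 0.707, -0.0, -0.0]
contact_force: [0.7, 0.3, -0.6]
opening: 0.996
finger_force: 0.0
clock: 18.8
tool_pos: [0.4023, 0.2282, 0.286]
eef_rot: [0.706, 0.708, 0.005, -0.0]
contact_force: [1.4, 0.1, -0.3]
opening: 0.999
finger_force: 0.0
clock: 19.22
tool_pos: [0.4002, 0.0974, 0.2816]
eef_rot: [0.707, 0.707, -0.0, 0.0]
contact_force: [0.6, -0.7, 0.1]
opening: 1.005
finger_force: 0.0
clock: 19.63
tool_pos: [0.4002, -0.0275, 0.2816]
eef_rot: [0.707, 0.707, -0.0, 0.0]
contact_force: [0.7, -0.3, 1.0]
opening: 0.997
finger_force: 0.0
clock: 20.05
tool_pos: [0.4001, -0.1524, 0.2817]
eef_rot: [0.707, 0.707, -0.0, 0.0]
contact_force: [0.6, -0.3, -0.3]
opening: 1.003
finger_force: 0.0
top [(129, array([0.3988, 0.279 ])), (151, array([0.3996, 0.2779]))] cap 283 [0.3991 0.2772 0.1464] 0.15381703813701342
scene [] cap 16 [0.4097 0.2692 0.1446] 0.14112372260358902
tool units [-6.578  3.277  1.251] y-yaw -0.28 q [ 0.75  0.38 -0.69  1.99  0.31  0.87 -0.11] t 20.2
```

White bottle now upright at (0.399,0.278). Amber next.

```bash

python3 -m pendant '[[-0.7,0.35,0,0,0,0],[-0.9,0.45,0,0,0,0],[-0.9,0.45,0,0,0,0],[-0.9,0.45,0,0,0,0],[-0.9,0.45,0,0,0,0]]'
python3 -m pendant '[[-0.9,0.45,0,0,0,0],[-0.8,0.4,0,0,0,0],[-0.4,0.2,0,0,0,0],[-0.1,0.05,0,0,0,0],[0,0,0,0,0,0]]'
python3 - <<'E'
from fit import *
cyl(np.array([.4812,-.3177]),.02,.1)
go([.4812,-.3177,.081])
E
```

```text
clock: 20.62
tool_pos: [0.455, -0.2582, 0.2817]
eef_rot: [0.706, 0.708, 0.0, -0.0]
contact_force: [0.0, 0.5, -0.5]
opening: 1.003
finger_force: 0.0
clock: 21.03
tool_pos: [0.4821, -0.3128, 0.2812]
eef_rot: [0.707, 0.707, 0.0, -0.0]
contact_force: [-0.4, 0.5, 0.8]
opening: 0.999
finger_force: 0.0
top [(132, array([ 0.4817, -0.3177])), (158, array([ 0.4817, -0.318 ]))] cap 282 [ 0.4814 -0.3176  0.1528] 0.1598673284305056
scene [(242, array([ 0.4803, -0.3178])), (279, array([ 0.4804, -0.3174]))] cap 388 [ 0.4792 -0.3182  0.152 ] 0.15957810739433947
tool units [-0.238 -0.02   8.015] y-yaw 0.09 q [ 0.86  0.59 -0.63  1.61  0.38  1.08  0.13] t 21.1
```

```bash

python3 -m pendant '[[-0.23,-0.02,0.6,0,0,0],[0,0,0.9,0,0,0],[0,0,0.9,0,0,0],[0,0,0.6,0,0,0],[0,0,0,0,0,0]]'
python3 - <<'E'
from fit import *
go([.4810,-.3177,.081])
E
```

```text
clock: 21.55
tool_pos: [0.4788, -0.3175, 0.2036]
eef_rot: [0.707, 0.708, -0.001, -0.003]
contact_force: [-0.9, -0.4, 0.1]
opening: 0.999
finger_force: 0.0
tool units [-0.025  0.115  4.904] y-yaw 0.09 q [ 0.84  0.67 -0.59  1.7   0.45  0.91  0.07] t 21.6
```

```bash

python3 -m pendant '[[0,0.1,0.9,0,0,0],[0,0,0.9,0,0,0],[0,0,0.9,0,0,0],[0,0,0.9,0,0,0],[0,0,0.8,0,0,0]]'
python3 -m pendant '[[0,0,0.5,0,0,0],[0,0,0,0,0,0],[0,0,0,0,0,0],[0,0,0,0,0,0],[0,0,0,0,0,0]]'
for k in 1 2; do python3 -m pendant '[[0,0,0,0,0,0],[0,0,0,0,0,0],[0,0,0,0,0,0],[0,0,0,0,0,0],[0,0,0,0,0,0]]' -1 50; done
python3 -m pendant '[[0,0,-0.2,0,0,0],[0,0,-0.5,0,0,0],[0,0,-0.8,0,0,0],[0,0,-0.9,0,0,0],[0,0,-0.9,0,0,0]]'
python3 -m pendant '[[0,0,-0.9,0,0,0],[0,0,-0.9,0,0,0],[0,0,-0.9,0,0,0],[0,0,-0.9,0,0,0],[0,0,-0.7,0,0,0]]'
python3 -m pendant '[[0.2,0,-0.4,0,0,0],[0.4,0,0,0,0,0],[0.6,-0.1,0,0,0,0],[0.8,-0.2,0,0,0,0],[0.8,-0.2,0,0,0,0]]'
for k in 1 2 3; do python3 -m pendant '[[0.8,-0.2,0,0,0,0],[0.8,-0.2,0,0,0,0],[0.8,-0.2,0,0,0,0],[0.8,-0.2,0,0,0,0],[0.8,-0.2,0,0,0,0]]'; done
python3 - <<'E'
from fit import *
go([.4,.2,.081])
E
```

```text
clock: 21.97
tool_pos: [0.4843, -0.3189, 0.0965]
eef_rot: [0.707, 0.707, 0.0, 0.001]
contact_force: [-1.0, -1.6, -0.1]
opening: 1.004
finger_force: 0.0
clock: 22.38
tool_pos: [0.4849, -0.3199, 0.0853]
eef_rot: [0.707, 0.707, 0.0, 0.001]
contact_force: [-0.7, 0.5, -0.1]
opening: 1.002
finger_force: 0.0
clock: 22.8
tool_pos: [0.4838, -0.3197, 0.0837]
eef_rot: [0.707, 0.707, 0.0, 0.0]
contact_force: [-0.5, -0.0, 0.2]
opening: 0.644
finger_force: 0.0
clock: 23.22
tool_pos: [0.4831, -0.3195, 0.0833]
eef_rot: [0.707, 0.707, -0.0, -0.001]
contact_force: [-0.9, 1.1, -0.3]
opening: 0.504
finger_force: 45.6
clock: 23.63
tool_pos: [0.4838, -0.3194, 0.1669]
eef_rot: [0.707, 0.707, 0.0, -0.0]
contact_force: [1.0, -0.6, -3.6]
opening: 0.498
finger_force: 45.2
clock: 24.05
tool_pos: [0.4843, -0.3195, 0.2756]
eef_rot: [0.707, 0.707, 0.001, 0.001]
contact_force: [0.0, -0.3, -2.5]
opening: 0.502
finger_force: 45.2
clock: 24.47
tool_pos: [0.4702, -0.2477, 0.2822]
eef_rot: [0.707, 0.707, -0.0, -0.001]
contact_force: [0.2, 1.1, -2.4]
opening: 0.501
finger_force: 45.2
clock: 24.88
tool_pos: [0.4448, -0.1475, 0.2824]
eef_rot: [0.707, 0.707, -0.0, -0.001]
contact_force: [1.3, 0.5, -3.4]
opening: 0.505
finger_force: 45.2
clock: 25.3
tool_pos: [0.4196, -0.0478, 0.2826]
eef_rot: [0.707, 0.707, -0.001, -0.001]
contact_force: [0.3, 1.0, -3.5]
opening: 0.501
finger_force: 45.2
clock: 25.72
tool_pos: [0.3946, 0.0518, 0.2827]
eef_rot: [0.707, 0.707, -0.001, -0.001]
contact_force: [-0.0, 0.3, -2.7]
opening: 0.503
finger_force: 45.2
tool units [5.929 0.238 8.066] y-yaw 0.04 q [ 0.29  0.34 -0.73  2.06  0.3   0.85 -0.61] t 25.7
```

```bash

python3 -m pendant '[[0.8,0.05,0,0,0,0],[0.8,0.05,0,0,0,0],[0.8,0.05,0,0,0,0],[0.8,0.05,0,0,0,0],[0.8,0.04,0,0,0,0]]'
python3 -m pendant '[[0.7,0,0,0,0,0],[0.5,0,0,0,0,0],[0.3,0,0.3,0,0,0],[0.2,0,0.6,0,0,0],[0.1,0,0.8,0,0,0]]'
python3 -m pendant '[[0,0,0.9,0,0,0],[0,0,0.9,0,0,0],[0,0,0.8,0,0,0],[0,0,0.8,0,0,0],[0,0,0.7,0,0,0]]'
python3 -m pendant '[[0,0,0.5,0,0,0],[0,0,0.3,0,0,0],[0,0,0,0,0,0],[0,0,0,0,0,0]]'
python3 - <<'E'
from fit import *
go([.4,.202,.090])
E
```

```text
clock: 26.13
tool_pos: [0.4009, 0.1515, 0.2826]
eef_rot: [0.707, 0.707, -0.001, -0.001]
contact_force: [0.4, 0.7, -3.6]
opening: 0.499
finger_force: 45.2
clock: 26.55
tool_pos: [0.4017, 0.1974, 0.2406]
eef_rot: [0.707, 0.708, 0.001, -0.0]
contact_force: [0.2, 0.1, -3.3]
opening: 0.504
finger_force: 45.1
clock: 26.97
tool_pos: [0.4005, 0.1954, 0.1367]
eef_rot: [0.707, 0.707, -0.001, -0.001]
contact_force: [0.6, -1.1, -3.1]
opening: 0.501
finger_force: 45.2
clock: 27.3
tool_pos: [0.4018, 0.1956, 0.1184]
eef_rot: [0.707, 0.707, -0.001, -0.0]
contact_force: [-0.2, 0.1, -3.1]
opening: 0.502
finger_force: 45.2
tool units [ 0.255 -0.07   1.137] y-yaw 0.01 q [-0.25  0.65 -0.48  2.16  0.66  0.47 -1.24] t 27.3
```

```bash

python3 -m pendant '[[0.12,-0.05,0.4,0,0,0],[0,0,0.4,0,0,0],[0,0,0.25,0,0,0],[0,0,0,0,0,0],[0,0,0,0,0,0]]'
python3 -m pendant '[[0,0,0.1,0,0,0],[0,0,0.08,0,0,0],[0,0,0,0,0,0]]'
```

```text
clock: 27.72
tool_pos: [0.4015, 0.1984, 0.0927]
eef_rot: [0.707, 0.707, 0.0, 0.0]
contact_force: [0.5, 0.9, -2.6]
opening: 0.501
finger_force: 45.2
clock: 27.97
tool_pos: [0.4015, 0.1983, 0.0879]
eef_rot: [0.707, 0.707, 0.0, 0.0]
contact_force: [0.5, -0.2, -3.5]
opening: 0.497
finger_force: 45.2
```

```bash

python3 -m pendant '[[0,0,0.05,0,0,0],[0,0,0,0,0,0],[0,0,0,0,0,0]]'
for k in 1 2; do python3 -m pendant '[[0,0,0,0,0,0],[0,0,0,0,0,0],[0,0,0,0,0,0],[0,0,0,0,0,0],[0,0,0,0,0,0]]' 1; done
python3 -m pendant '[[0,0,-0.3,0,0,0],[0,0,-0.7,0,0,0],[0,0,-1,0,0,0],[0,0,-1,0,0,0],[0,0,-1,0,0,0]]'
python3 -m pendant '[[0,0,-1,0,0,0],[0,0,-1,0,0,0],[0,0,-1,0,0,0],[-0.6,0,-1,0,0,0],[-1,0,0,0,0,0]]'
for k in 1 2; do python3 -m pendant '[[-1,0,0,0,0,0],[-1,0,0,0,0,0],[-1,0,0,0,0,0],[-1,0,0,0,0,0],[-1,0,0,0,0,0]]'; done
python3 - <<'E'
from fit import *
cyl(np.array([.4,.278]),.02,.095,rad=.038)
cyl(np.array([.4,.2]),.02,.1,rad=.038)
go([.426,-.1645,.18])
E
```

```text
clock: 28.22
tool_pos: [0.4017, 0.199, 0.0871]
eef_rot: [0.707, 0.707, 0.001, 0.0]
contact_force: [-0.7, -0.1, 3.5]
opening: 0.503
finger_force: 46.5
clock: 28.63
tool_pos: [0.4014, 0.1982, 0.0865]
eef_rot: [0.707, 0.707, -0.0, 0.0]
contact_force: [0.4, -0.1, 0.0]
opening: 0.855
finger_force: 0.0
clock: 29.05
tool_pos: [0.4014, 0.1984, 0.0866]
eef_rot: [0.707, 0.707, -0.0, 0.0]
contact_force: [0.6, -0.3, 1.0]
opening: 0.999
finger_force: 0.0
clock: 29.47
tool_pos: [0.4008, 0.1983, 0.1881]
eef_rot: [0.707, 0.707, -0.0, -0.0]
contact_force: [0.1, 0.2, 0.7]
opening: 1.002
finger_force: 0.0
clock: 29.88
tool_pos: [0.4031, 0.1626, 0.2914]
eef_rot: [0.706, 0.709, 0.005, 0.001]
contact_force: [-0.6, -0.7, -0.2]
opening: 1.0
finger_force: 0.0
clock: 30.3
tool_pos: [0.4006, 0.0322, 0.2871]
eef_rot: [0.707, 0.707, -0.0, 0.0]
contact_force: [0.6, -0.5, -0.1]
opening: 0.997
finger_force: 0.0
clock: 30.72
tool_pos: [0.4005, -0.0927, 0.2871]
eef_rot: [0.707, 0.707, -0.0, 0.0]
contact_force: [-0.6, 0.6, -0.3]
opening: 0.999
finger_force: 0.0
top [(68, array([0.3988, 0.2789])), (148, array([0.3996, 0.2778]))] cap 283 [0.3991 0.2771 0.1467] 0.15366220823440668
scene [] cap 0  
top [(114, array([0.4015, 0.2008])), (126, array([0.4014, 0.201 ]))] cap 269 [0.402  0.1995 0.1557] 0.16400563336683271
scene [] cap 102 [0.4009 0.1978 0.1533] 0.16292472850390194
tool units [-2.912  1.015  4.275] y-yaw -0.12 q [ 0.64  0.35 -0.72  2.03  0.3   0.87 -0.25] t 30.9
```

```bash

python3 -m pendant '[[-0.7,0.25,0.5,0,0,0],[-0.9,0.3,0.9,0,0,0],[-0.8,0.3,0.9,0,0,0],[-0.5,0.15,0.9,0,0,0],[0,0,0.5,0,0,0]]'
python3 -m pendant '[[0,0,0,0,0,0],[0,0,0,0,0,0],[0,0,0,0,0,0]]'
python3 - <<'E'
from fit import *
go([.426,-.1645,.099])
E
```

```text
clock: 31.33
tool_pos: [0.426, -0.1653, 0.1923]
eef_rot: [0.708, 0.706, -0.0, -0.001]
contact_force: [0.0, -0.3, 0.0]
opening: 0.998
finger_force: 0.0
clock: 31.58
tool_pos: [0.4269, -0.1627, 0.1952]
eef_rot: [0.706, 0.708, 0.001, 0.001]
contact_force: [0.3, 0.8, -0.3]
opening: 0.999
finger_force: 0.0
tool units [-0.072 -0.042  3.846] y-yaw 0.1 q [ 0.66  0.54 -0.6   2.05  0.47  0.69 -0.25] t 31.6
```

```bash

python3 -m pendant '[[-0.07,-0.04,0.9,0,0,0],[0,0,0.9,0,0,0],[0,0,0.9,0,0,0],[0,0,0.7,0,0,0],[0,0,0.4,0,0,0]]'
for k in 1 2 3; do python3 -m pendant '[[0,0,0,0,0,0],[0,0,0,0,0,0],[0,0,0,0,0,0],[0,0,0,0,0,0],[0,0,0,0,0,0]]' -1 12; done
python3 - <<'E'
from fit import *
go([.426,-.1645,.099])
for k in range(0,9):
    a=np.radians(142.1)+1.45*k/8; p=np.array([.564,-.272])+.175*np.array([np.cos(a),np.sin(a)]); print(p.round(4), ((p-np.array([.4259,-.1645]))/.025).round(2)[::-1])
E
```

```text
clock: 32.0
tool_pos: [0.4255, -0.1651, 0.0989]
eef_rot: [0.707, 0.707, 0.0, 0.0]
contact_force: [0.5, -0.4, 0.1]
opening: 1.002
finger_force: 0.0
clock: 32.42
tool_pos: [0.4258, -0.166, 0.1001]
eef_rot: [0.707, 0.707, 0.001, 0.001]
contact_force: [0.5, -0.5, -0.6]
opening: 0.649
finger_force: 0.0
clock: 32.83
tool_pos: [0.4251, -0.1659, 0.0991]
eef_rot: [0.707, 0.707, -0.0, 0.0]
contact_force: [-0.8, -0.3, 0.1]
opening: 0.267
finger_force: 0.0
clock: 33.25
tool_pos: [0.4251, -0.1659, 0.0991]
eef_rot: [0.707, 0.707, -0.0, 0.0]
contact_force: [-1.0, 0.2, 0.5]
opening: 0.006
finger_force: 0.0
tool units [0.055 0.036 0.005] y-yaw -0.04 q [ 0.53  0.69 -0.42  2.15  0.67  0.43 -0.42] t 33.2
[ 0.4259 -0.1645] [-0.  0.]
[ 0.4088 -0.1912] [-1.07 -0.68]
[ 0.3968 -0.2205] [-2.24 -1.17]
[ 0.3902 -0.2514] [-3.48 -1.43]
[ 0.3894 -0.2831] [-4.74 -1.46]
[ 0.3942 -0.3144] [-6.   -1.27]
[ 0.4046 -0.3443] [-7.19 -0.85]
[ 0.4203 -0.3719] [-8.29 -0.22]
[ 0.4406 -0.3961] [-9.27  0.59]
```

```bash
python3 - <<'E'
from h import *
w,_=optics.snapshot("wrist"); t,_=optics.snapshot("top")
cv2.imwrite("pics/k1.png",np.hstack([cv2.resize(w,(440,330)),cv2.resize(t[150:270,290:420],(357,330),interpolation=cv2.INTER_CUBIC)]))
E
```

```text
(no output)
```

View pics/k1.png

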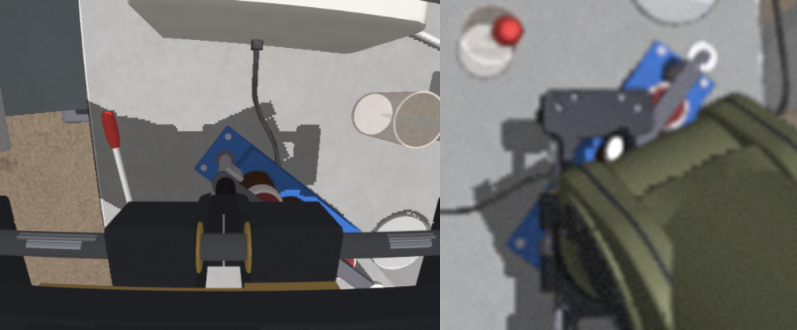

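```bash
python3 - <<'E'
from h import *
CT=T("wrist"); w,d=optics.snapshot("wrist"); cl=cloud("wrist",d,CT)
for v in range(215,262,5): print(v,[tuple(cl[v,u].round(3)) for u in (278,286,294)])
cv2.imwrite("pics/k2.png",cv2.resize(w[200:300,220:360],(784,560),interpolation=cv2.INTER_CUBIC))
E
```

```text
215 [(np.float64(0.422), np.float64(-0.163), np.float64(0.052)), (np.float64(0.427), np.float64(-0.156), np.float64(0.078)), (np.float64(0.432), np.float64(-0.151), np.float64(0.095))]
220 [(np.float64(0.423), np.float64(-0.155), np.float64(0.091)), (np.float64(0.427), np.float64(-0.154), np.float64(0.093)), (np.float64(0.432), np.float64(-0.154), np.float64(0.095))]
225 [(np.float64(0.423), np.float64(-0.157), np.float64(0.094)), (np.float64(0.427), np.float64(-0.157), np.float64(0.095)), (np.float64(0.432), np.float64(-0.158), np.float64(0.093))]
230 [(np.float64(0.423), np.float64(-0.159), np.float64(0.099)), (np.float64(0.427), np.float64(-0.157), np.float64(0.105)), (np.float64(0.432), np.float64(-0.158), np.float64(0.102))]
235 [(np.float64(0.423), np.float64(-0.159), np.float64(0.108)), (np.float64(0.427), np.float64(-0.157), np.float64(0.113)), (np.float64(0.432), np.float64(-0.157), np.float64(0.112))]
240 [(np.float64(0.423), np.float64(-0.159), np.float64(0.116)), (np.float64(0.427), np.float64(-0.157), np.float64(0.122)), (np.float64(0.431), np.float64(-0.157), np.float64(0.12))]
245 [(np.float64(0.423), np.float64(-0.159), np.float64(0.124)), (np.float64(0.427), np.float64(-0.157), np.float64(0.129)), (np.float64(0.431), np.float64(-0.158), np.float64(0.127))]
250 [(np.float64(0.423), np.float64(-0.156), np.float64(0.138)), (np.float64(0.427), np.float64(-0.156), np.float64(0.138)), (np.float64(0.431), np.float64(-0.156), np.float64(0.137))]
255 [(np.float64(0.423), np.float64(-0.156), np.float64(0.144)), (np.float64(0.427), np.float64(-0.157), np.float64(0.142)), (np.float64(0.431), np.float64(-0.156), np.float64(0.145))]
260 [(np.float64(0.424), np.float64(-0.156), np.float64(0.149)), (np.float64(0.427), np.float64(-0.156), np.float64(0.149)), (np.float64(0.431), np.float64(-0.156), np.float64(0.149))]
```

View pics/k2.png

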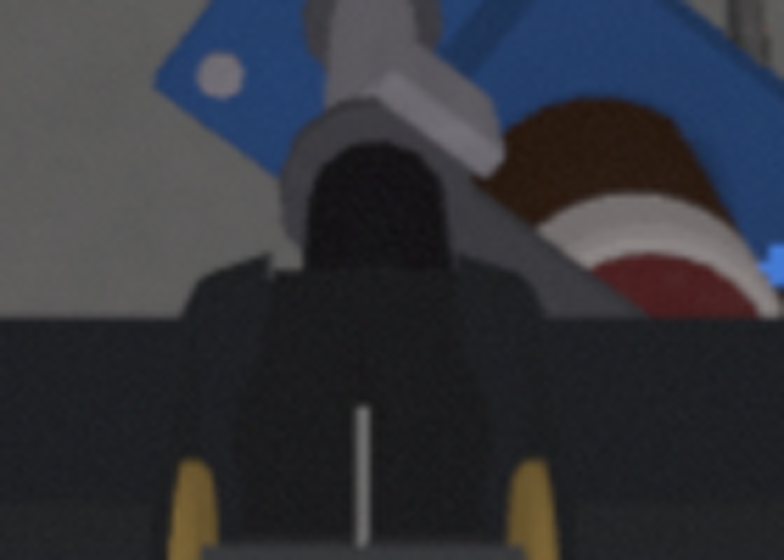

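Wrist crop shows the knob (crop (375,200)) at the fingers' front edge. Trying a small swing and checking whether it follows.

```bash

python3 -m pendant '[[-0.35,-0.24,0,0,0,0],[-0.36,-0.23,0,0,0,0],[-0.36,-0.21,0,0,0,0],[0,0,0,0,0,0],[0,0,0,0,0,0]]'
python3 - <<'E'
from h import *
CT=T("wrist"); w,d=optics.snapshot("wrist"); cl=cloud("wrist",d,CT)
print(cl[238,286],r.get_state()["contact_force"])
cv2.imwrite("pics/k3.png",cv2.resize(w[120:330,150:430],(420,315),interpolation=cv2.INTER_CUBIC))
E
```

```text
clock: 33.82
tool_pos: [0.4073, -0.1938, 0.0991]
eef_rot: [0.708, 0.706, -0.0, -0.0]
contact_force: [0.2, -0.1, -0.6]
opening: 0.006
finger_force: 0.0
[ 0.40994702 -0.22747678 -0.00043302] [-0.16324293  0.18506333 -0.43270184]
```

View pics/k3.png

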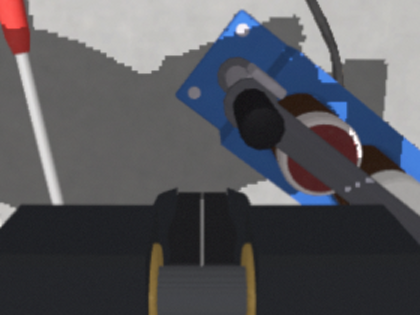

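The knob stayed: at crop (265,125) it is out in front of the shut fingers. Re-measure it from the wrist here, after lifting.

```bash

python3 -m pendant '[[0,0,-0.8,0,0,0],[0,0,-0.8,0,0,0],[0,0,-0.8,0,0,0],[0,0,0,0,0,0],[0,0,0,0,0,0]]' 1
python3 -m pendant '[[0,0,0,0,0,0],[0,0,0,0,0,0],[0,0,0,0,0,0]]' 1
cat > knob.py <<'E'
from fit import *
def knob(g=(.4265,-.162)):
    for n in ("wrist","top","scene"):
        CT=T(n); w,d=optics.snapshot(n); P=cloud(n,d,CT).reshape(-1,3)
        q=P[(np.hypot(*(P[:,:2]-g).T)<.03)&(P[:,2]>.099)&(P[:,2]<.137)]
        if len(q)<15: print(n,len(q)); continue
        o=least_squares(lambda x:np.hypot(*(q[:,:2]-x).T)-.0075,q[:,:2].mean(0),loss="soft_l1",f_scale=.001)
        t=q[q[:,2]>.128]; print(n,len(q),"side fit",o.x.round(4),"top",len(t),t.mean(0).round(4) if len(t) else '',q[:,2].max().round(4))
E
python3 - <<'E'
from knob import *
knob(); go([.4265,-.1645,.1])
E
```

```text
clock: 34.28
tool_pos: [0.409, -0.1926, 0.1598]
eef_rot: [0.707, 0.707, 0.001, 0.001]
contact_force: [-0.4, 0.2, -0.4]
opening: 0.356
finger_force: 0.0
clock: 34.53
tool_pos: [0.4076, -0.1923, 0.1583]
eef_rot: [0.707, 0.707, -0.0, -0.001]
contact_force: [-0.1, -0.6, -0.5]
opening: 0.588
finger_force: 0.0
wrist 516 side fit [ 0.4282 -0.1644] top 392 [ 0.4279 -0.1637  0.1313] 0.1335
top 59 side fit [ 0.4271 -0.1651] top 45 [ 0.4266 -0.1645  0.1306] 0.1339
scene 94 side fit [ 0.4255 -0.1642] top 35 [ 0.4258 -0.1658  0.1302] 0.1332
tool units [1.116 0.748 2.344] y-yaw -0.03 q [ 0.7   0.59 -0.56  2.11  0.56  0.59 -0.26] t 34.7
```

```bash
python3 - <<'E'
from h import *
c=optics.calibration("wrist"); CT=(c,c["tool_from_camera"])
for p in ([0,0,0],[.009,0,0],[-.009,0,0],[0,0,-.019],[.009,0,-.019],[.009,0,-.038],[.009,.044,0],[.009,-.044,0],[.009,.062,0]): print(p,proj(CT,np.array(p)).round(1))
w,d=optics.snapshot("wrist"); P=cloud("wrist",d,CT)   # tool frame
for v in (235,250,265,280,300): print(v,[(u,*P[v,u].round(3)) for u in range(190,381,19)])
cv2.imwrite("pics/k4.png",w)
E
```

```text
[0, 0, 0] [282.3 241.2]
[0.009, 0, 0] [282.3 226.8]
[-0.009, 0, 0] [282.3 255.3]
[0, 0, -0.019] [282.1 253.5]
[0.009, 0, -0.019] [282.1 237.7]
[0.009, 0, -0.038] [281.8 251.2]
[0.009, 0.044, 0] [356.9 226.7]
[0.009, -0.044, 0] [207.7 226.8]
[0.009, 0.062, 0] [387.  226.6]
235 [(190, np.float64(-0.051), np.float64(-0.104), np.float64(0.159)), (209, np.float64(-0.051), np.float64(-0.082), np.float64(0.157)), (228, np.float64(-0.051), np.float64(-0.061), np.float64(0.158)), (247, np.float64(-0.052), np.float64(-0.04), np.float64(0.16)), (266, np.float64(-0.051), np.float64(-0.019), np.float64(0.157)), (285, np.float64(-0.051), np.float64(0.002), np.float64(0.158)), (304, np.float64(-0.051), np.float64(0.023), np.float64(0.158)), (323, np.float64(-0.051), np.float64(0.044), np.float64(0.158)), (342, np.float64(-0.039), np.float64(0.058), np.float64(0.122)), (361, np.float64(-0.03), np.float64(0.071), np.float64(0.097)), (380, np.float64(-0.019), np.float64(0.078), np.float64(0.064))]
250 [(190, np.float64(0.011), np.float64(-0.043), np.float64(-0.042)), (209, np.float64(0.01), np.float64
[... 2085 characters left out ...]
.028), np.float64(-0.021), np.float64(-0.116)), (209, np.float64(0.028), np.float64(-0.017), np.float64(-0.114)), (228, np.float64(0.028), np.float64(-0.012), np.float64(-0.115)), (247, np.float64(0.028), np.float64(-0.008), np.float64(-0.115)), (266, np.float64(0.028), np.float64(-0.003), np.float64(-0.114)), (285, np.float64(0.028), np.float64(0.001), np.float64(-0.114)), (304, np.float64(0.027), np.float64(0.006), np.float64(-0.114)), (323, np.float64(0.027), np.float64(0.01), np.float64(-0.114)), (342, np.float64(0.028), np.float64(0.015), np.float64(-0.114)), (361, np.float64(0.028), np.float64(0.019), np.float64(-0.115)), (380, np.float64(0.027), np.float64(0.024), np.float64(-0.114))]
```

View pics/k4.png

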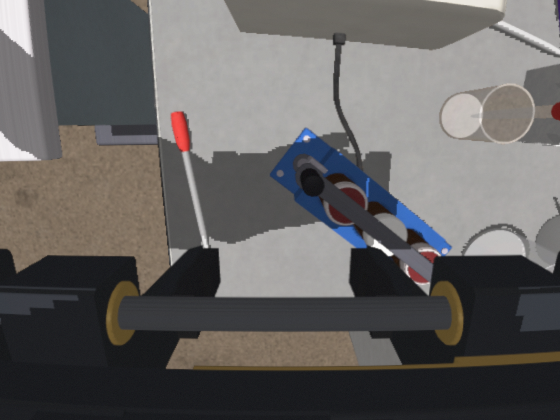

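```bash
python3 - <<'E'
from h import *
print(r.grip_point_offset, r.get_state()["opening"])
c=optics.calibration("wrist"); CT=(c,c["tool_from_camera"])
w,d=optics.snapshot("wrist"); P=cloud("wrist",d,CT)
m=(np.abs(P[...,0])<.03)&(P[...,2]<.02)&(d>0)
vv,uu=np.where(m); q=P[m]; i=np.argsort(-q[:,2])[:400]
print(np.percentile(q[:,2],[90,95,99,99.9]), q[i[:300:30]].round(3).tolist(), vv[i].min())
# top camera view of gripper
_,d=optics.snapshot("scene"); S=cloud("scene",d).reshape(-1,3); s=r.get_state(); t=s["tool_pos"]; print(t)
k=S[(np.abs(S[:,1]-t[1])<.03)&(np.abs(S[:,0]-t[0])<.07)&(S[:,2]>.14)]; print(len(k),np.percentile(k[:,2],[0,1,5,20,50]).round(3))
E
```

```text
0.0187 0.7691506336207223
[-0.08395554 -0.0638933  -0.04318122 -0.03660014] [[0.008, -0.033, -0.034], [0.01, 0.039, -0.036], [0.01, 0.035, -0.037], [0.011, 0.043, -0.037], [0.003, -0.033, -0.037], [0.002, -0.033, -0.038], [0.012, 0.044, -0.038], [0.01, -0.033, -0.039], [0.012, -0.043, -0.039], [0.005, -0.033, -0.04]] 245
[ 0.40799167 -0.19255535  0.15892363]
5869 [0.192 0.203 0.238 0.288 0.349]
```

The fingertips really sit ~35 mm above the reported TCP (wrist depth and scene view agree), so knob height must be corrected: tool z ≈ 0.064.

```bash

python3 -m pendant '[[0.5,0.35,0,0,0,0],[0.45,0.3,0,0,0,0],[0.16,0.1,0,0,0,0],[0,0,0,0,0,0],[0,0,0,0,0,0]]' 1
python3 - <<'E'
from fit import *
go([.427,-.1645,.064])
E
```

```text
clock: 35.25
tool_pos: [0.4265, -0.1652, 0.159]
eef_rot: [0.707, 0.707, -0.0, -0.0]
contact_force: [0.2, 0.5, 1.0]
opening: 1.0
finger_force: 0.0
tool units [0.029 0.024 3.801] y-yaw -0.02 q [ 0.62  0.6  -0.55  2.09  0.55  0.6  -0.32] t 35.2
```

```bash

python3 -m pendant '[[0.03,0.02,0.8,0,0,0],[0,0,0.8,0,0,0],[0,0,0.8,0,0,0],[0,0,0.8,0,0,0],[0,0,0.5,0,0,0]]'
python3 -m pendant '[[0,0,0.06,0,0,0],[0,0,0,0,0,0],[0,0,0,0,0,0]]'
for k in 1 2 3; do python3 -m pendant '[[0,0,0,0,0,0],[0,0,0,0,0,0],[0,0,0,0,0,0],[0,0,0,0,0,0],[0,0,0,0,0,0]]' -1 12; done
```

```text
clock: 35.67
tool_pos: [0.4259, -0.1651, 0.0651]
eef_rot: [0.708, 0.706, -0.001, -0.001]
contact_force: [-0.2, -0.4, 0.3]
opening: 1.001
finger_force: 0.0
clock: 35.92
tool_pos: [0.4274, -0.1647, 0.0656]
eef_rot: [0.708, 0.707, -0.0, 0.0]
contact_force: [-0.9, 0.2, 1.0]
opening: 1.001
finger_force: 0.0
clock: 36.33
tool_pos: [0.4275, -0.1643, 0.0654]
eef_rot: [0.707, 0.707, 0.0, 0.0]
contact_force: [-0.5, -0.1, 0.1]
opening: 0.645
finger_force: 0.0
clock: 36.75
tool_pos: [0.4273, -0.1642, 0.0651]
eef_rot: [0.707, 0.707, -0.0, -0.0]
contact_force: [-0.3, -0.1, -0.3]
opening: 0.266
finger_force: 0.0
clock: 37.17
tool_pos: [0.4267, -0.1641, 0.0651]
eef_rot: [0.707, 0.707, -0.0, -0.0]
contact_force: [-2.3, 0.1, 0.9]
opening: 0.163
finger_force: 12.0
```

```bash

python3 -m pendant '[[-0.52,-0.36,0,0,0,0],[-0.55,-0.32,0,0,0,0],[-0.57,-0.27,0,0,0,0],[-0.6,-0.22,0,0,0,0],[0,0,0,0,0,0]]'
python3 -m pendant '[[0,0,0,0,0,0]]'
python3 - <<'E'
from fit import *
go([.3968,-.2205,.065])
E
```

```text
clock: 37.58
tool_pos: [0.3974, -0.2231, 0.0652]
eef_rot: [0.709, 0.705, -0.001, 0.001]
contact_force: [-1.4, 0.3, 1.7]
opening: 0.165
finger_force: 12.0
clock: 37.67
tool_pos: [0.3983, -0.2205, 0.0652]
eef_rot: [0.708, 0.706, 0.0, 0.0]
contact_force: [-0.6, -0.2, -0.2]
opening: 0.164
finger_force: 12.0
tool units [-0.001 -0.059  0.007] y-yaw -0.15 q [ 0.62  0.75 -0.35  2.18  0.79  0.34 -0.4 ] t 37.7
```

Follows well. Continue the arc.

```bash

python3 -m pendant '[[-0.61,-0.19,0,0,0,0],[-0.63,-0.12,0,0,0,0],[-0.63,-0.05,0,0,0,0],[-0.63,0,0,0,0,0],[0,0,0,0,0,0]]'
python3 -m pendant '[[0,0,0,0,0,0]]'
python3 - <<'E'
from fit import *
go([.3894,-.2831,.065]);print(r.get_state()["contact_force"])
E
python3 -m pendant '[[-0.63,0.07,0,0,0,0],[-0.63,0.12,0,0,0,0],[-0.61,0.18,0,0,0,0],[-0.58,0.24,0,0,0,0],[0,0,0,0,0,0]]'
python3 -m pendant '[[0,0,0,0,0,0]]'
python3 - <<'E'
from fit import *
go([.4046,-.3443,.065]);print(r.get_state()["contact_force"])
E
```

```text
clock: 38.08
tool_pos: [0.3905, -0.2846, 0.0652]
eef_rot: [0.708, 0.706, 0.0, 0.001]
contact_force: [0.4, -0.6, 2.0]
opening: 0.163
finger_force: 12.0
clock: 38.17
tool_pos: [0.3903, -0.282, 0.0653]
eef_rot: [0.707, 0.707, 0.001, 0.001]
contact_force: [1.0, -0.1, 1.3]
opening: 0.162
finger_force: 12.0
tool units [-0.044 -0.037  0.01 ] y-yaw -0.06 q [ 0.79  0.78 -0.42  2.1   0.77  0.42 -0.24] t 38.2
[ 0.96190619 -0.10939792  1.33984591]
clock: 38.58
tool_pos: [0.4042, -0.3455, 0.0651]
eef_rot: [0.708, 0.706, -0.001, 0.0]
contact_force: [-3.3, -2.7, 4.8]
opening: 0.162
finger_force: 12.0
clock: 38.67
tool_pos: [0.4033, -0.3432, 0.0651]
eef_rot: [0.707, 0.707, -0.001, -0.001]
contact_force: [-3.6, -1.6, 5.3]
opening: 0.16
finger_force: 12.0
tool units [-0.042  0.054  0.005] y-yaw -0.06 q [ 0.91  0.82 -0.49  1.95  0.72  0.55 -0.09] t 38.7
[-3.57237965 -1.59506746  5.26921188]
```

```bash

python3 -m pendant '[[-0.55,0.31,0,0,0,0],[-0.54,0.34,0,0,0,0],[-0.51,0.39,0,0,0,0],[-0.24,0.2,0,0,0,0],[0,0,0,0,0,0]]'
python3 -m pendant '[[0,0,0,0,0,0]]'
python3 - <<'E'
from fit import *
s=r.get_state(); p=s["tool_pos"][:2]-[.564,-.272]; print("angle",np.radians(np.degrees(np.arctan2(p[1],p[0]))%360-142.1),"rad",np.hypot(*p),s["contact_force"])
E
```

```text
clock: 39.08
tool_pos: [0.4323, -0.3927, 0.065]
eef_rot: [0.708, 0.706, -0.004, -0.0]
contact_force: [-7.2, -7.2, 7.0]
opening: 0.167
finger_force: 12.0
clock: 39.17
tool_pos: [0.4315, -0.3918, 0.065]
eef_rot: [0.708, 0.706, -0.004, -0.001]
contact_force: [-7.7, -6.6, 5.8]
opening: 0.165
finger_force: 12.0
angle 1.3964617291397556 rad 0.17867524340743382 [-7.73837    -6.61671295  5.78471864]
```

```bash

for k in 1 2; do python3 -m pendant '[[0,0,0,0,0,0],[0,0,0,0,0,0],[0,0,0,0,0,0],[0,0,0,0,0,0],[0,0,0,0,0,0]]' 1; done
python3 -m pendant '[[0,0,-0.5,0,0,0],[0,0,-0.9,0,0,0],[0,0,-0.9,0,0,0],[0,0,-0.9,0,0,0],[0,0,-0.9,0,0,0]]'
python3 -m pendant '[[0.5,0,-0.9,0,0,0],[0.9,0,-0.5,0,0,0],[0.9,0,0,0,0,0],[0.9,0,0,0,0,0],[0.5,0,0,0,0,0]]'
python3 -m pendant '[[0,0,0,0,0,0],[0,0,0,0,0,0]]'
cat > jars.py <<'E'
from fit import *
def jars(names=("wrist","top")):
    for n in names:
        CT=T(n); w,d=optics.snapshot(n); P=cloud(n,d,CT).reshape(-1,3); I=w.reshape(-1,3).astype(int)
        m=(np.hypot(P[:,0]-.494,P[:,1]+.217)<.024)&(P[:,2]>.079)&(P[:,2]<.09)
        q=P[m&(I.min(1)>110)]; 
        if len(q): print(n,"whitecap",len(q),((q.max(0)+q.min(0))/2).round(4),q.mean(0).round(4),(np.ptp(q,axis=0)).round(4))
E
python3 - <<'E'
from jars import *
from knob import knob
jars(); knob((.4315,-.389))
w,_=optics.snapshot("wrist"); cv2.imwrite("pics/j1.png",w)
go([.4937,-.2168,.15])
E
```

```text
clock: 39.58
tool_pos: [0.4358, -0.3887, 0.0651]
eef_rot: [0.707, 0.707, 0.0, -0.0]
contact_force: [1.1, 0.2, 0.5]
opening: 0.52
finger_force: 0.0
clock: 40.0
tool_pos: [0.4352, -0.3899, 0.0651]
eef_rot: [0.707, 0.707, 0.0, 0.0]
contact_force: [0.1, -0.5, 0.4]
opening: 0.899
finger_force: 0.0
clock: 40.42
tool_pos: [0.4352, -0.3897, 0.1696]
eef_rot: [0.707, 0.707, 0.0, 0.0]
contact_force: [0.2, 0.6, -0.2]
opening: 0.999
finger_force: 0.0
clock: 40.83
tool_pos: [0.4356, -0.2947, 0.2041]
eef_rot: [0.706, 0.708, 0.0, 0.0]
contact_force: [-0.0, -0.0, -0.3]
opening: 0.998
finger_force: 0.0
clock: 41.0
tool_pos: [0.4354, -0.2979, 0.2031]
eef_rot: [0.707, 0.707, -0.0, 0.0]
contact_force: [0.3, -0.7, -0.2]
opening: 0.999
finger_force: 0.0
wrist whitecap 1293 [ 0.4949 -0.2163  0.0831] [ 0.4945 -0.2164  0.0848] [0.0356 0.0347 0.0079]
top whitecap 238 [ 0.4939 -0.2169  0.0835] [ 0.4939 -0.2167  0.0839] [0.0351 0.0342 0.0085]
wrist 239 side fit [ 0.4329 -0.385 ] top 15 [ 0.4337 -0.3778  0.1295] 0.1314
top 0
scene 130 side fit [ 0.4309 -0.3845] top 67 [ 0.4309 -0.3856  0.1307] 0.1333
tool units [3.27  2.339 2.093] y-yaw -0.14 q [ 0.92  0.63 -0.66  1.85  0.51  0.84 -0.  ] t 41.3
```

View pics/j1.png

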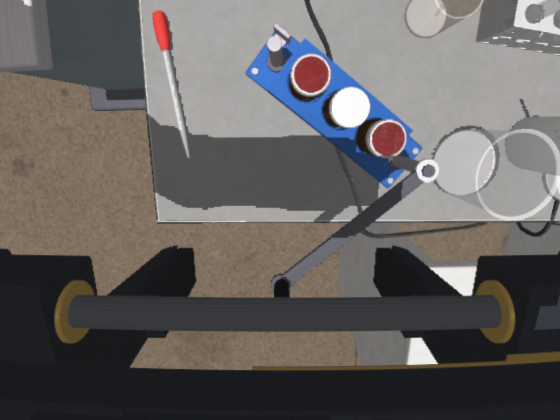

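Bar is open (knob at wrist px (281,285)), all three jars uncovered, white cap at (350,107). Rotate for the jar grip.

```bash

python3 -m pendant '[[0,0,0,0,0,-0.036],[0,0,0,0,0,-0.036],[0,0,0,0,0,-0.036],[0,0,0,0,0,-0.036],[0,0,0,0,0,-0.036]]'
python3 -m pendant '[[0,0,0,0,0,-0.036],[0,0,0,0,0,-0.036],[0,0,0,0,0,-0.037],[0,0,0,0,0,0],[0,0,0,0,0,0]]'
python3 - <<'E'
from fit import *
go([.4943,-.2166,.14])
E
```

```text
clock: 41.72
tool_pos: [0.4351, -0.298, 0.2025]
eef_rot: [0.48, 0.877, -0.0, -0.0]
contact_force: [1.0, -0.0, 0.3]
opening: 1.0
finger_force: 0.0
clock: 42.13
tool_pos: [0.4351, -0.2978, 0.2023]
eef_rot: [0.328, 0.945, 0.0, -0.0]
contact_force: [0.4, -0.3, 0.6]
opening: 1.0
finger_force: 0.0
tool units [0.151 4.016 2.495] y-yaw 51.74 q [ 1.05  0.7  -0.92  1.84  0.68  0.95  0.73] t 42.1
```

```bash

python3 -m pendant '[[0.05,0.6,0,0,0,0],[0.05,0.9,0,0,0,0],[0.05,0.9,0,0,0,0],[0,0.9,0,0,0,0],[0,0.7,0,0,0,0]]'
python3 -m pendant '[[0,0,0.6,0,0,0],[0,0,0.9,0,0,0],[0,0,0.9,0,0,0],[0,0,0.5,0,0,0],[0,0,0,0,0,0]]'
python3 -m pendant '[[0,0,0,0,0,0]]'
python3 - <<'E'
from fit import *
from jars import jars
jars(("wrist",)); go([.4943,-.2166,.013])
E
```

```text
clock: 42.55
tool_pos: [0.4951, -0.2148, 0.2029]
eef_rot: [0.327, 0.945, 0.0, 0.0]
contact_force: [0.6, 0.7, 0.9]
opening: 0.999
finger_force: 0.0
clock: 42.97
tool_pos: [0.492, -0.2164, 0.1278]
eef_rot: [0.327, 0.945, -0.0, -0.002]
contact_force: [-0.7, 0.6, 0.4]
opening: 1.001
finger_force: 0.0
clock: 43.05
tool_pos: [0.4939, -0.2162, 0.1301]
eef_rot: [0.326, 0.945, 0.0, -0.0]
contact_force: [0.6, 2.0, -0.1]
opening: 1.002
finger_force: 0.0
wrist whitecap 1740 [ 0.4946 -0.2157  0.0832] [ 0.4941 -0.2152  0.0848] [0.0343 0.0347 0.0082]
tool units [ 4.000e-03 -2.000e-02  4.714e+00] y-yaw 51.92 q [ 0.8   0.8  -0.82  1.88  0.79  0.83  0.46] t 43.1
```

```bash

python3 -m pendant '[[0,0,0.7,0,0,0],[0,0,0.9,0,0,0],[0,0,0.9,0,0,0],[0,0,0.9,0,0,0],[0,0,0.8,0,0,0]]'
python3 -m pendant '[[0,0,0.45,0,0,0],[0,0,0,0,0,0],[0,0,0,0,0,0]]'
for k in 1 2; do python3 -m pendant '[[0,0,0,0,0,0],[0,0,0,0,0,0],[0,0,0,0,0,0],[0,0,0,0,0,0],[0,0,0,0,0,0]]' -1 15; done
python3 -m pendant '[[0,0,0,0,0,0],[0,0,0,0,0,0]]'
```

```text
clock: 43.52
tool_pos: [0.4951, -0.2168, 0.0254]
eef_rot: [0.326, 0.945, 0.0, 0.001]
contact_force: [-0.1, -0.6, 0.3]
opening: 1.001
finger_force: 0.0
clock: 43.77
tool_pos: [0.4947, -0.2163, 0.0146]
eef_rot: [0.326, 0.945, 0.0, 0.001]
contact_force: [1.2, 0.1, 0.5]
opening: 0.999
finger_force: 0.0
clock: 44.18
tool_pos: [0.4941, -0.2165, 0.0143]
eef_rot: [0.326, 0.945, -0.0, 0.0]
contact_force: [0.1, 0.6, -0.3]
opening: 0.646
finger_force: 0.0
clock: 44.6
tool_pos: [0.4939, -0.2163, 0.0138]
eef_rot: [0.326, 0.945, -0.0, -0.0]
contact_force: [0.0, -0.1, 0.5]
opening: 0.397
finger_force: 15.0
clock: 44.77
tool_pos: [0.4939, -0.2163, 0.0138]
eef_rot: [0.326, 0.945, -0.0, -0.0]
contact_force: [0.3, -0.0, 0.0]
opening: 0.401
finger_force: 15.0
```

```bash

python3 -m pendant '[[0,0,-0.3,0,0,0],[0,0,-0.6,0,0,0],[0,0,-0.8,0,0,0],[0,0,-0.9,0,0,0],[0,0,-0.9,0,0,0]]'
python3 -m pendant '[[0,0,-0.9,0,0,0],[0,0,-0.9,0,0,0],[0,0,-0.9,0,0,0],[0,0,-0.9,0,0,0],[0,0,-0.9,0,0,0]]'
python3 -m pendant '[[0,0,-0.7,0,0,0],[0.12,0.16,0,0,0,0],[0.25,0.32,0,0,0,0],[0.37,0.48,0,0,0,0],[0.49,0.63,0,0,0,0]]'
for k in 1 2; do python3 -m pendant '[[0.49,0.63,0,0,0,0],[0.49,0.63,0,0,0,0],[0.49,0.63,0,0,0,0],[0.49,0.63,0,0,0,0],[0.49,0.63,0,0,0,0]]'; done
python3 -m pendant '[[0,0,0,0,0,-0.036],[0,0,0,0,0,-0.036],[0,0,0,0,0,-0.036],[0,0,0,0,0,-0.036],[0,0,0,0,0,-0.036]]'
python3 -m pendant '[[0,0,0,0,0,-0.031],[0,0,0,0,0,0],[0,0,0,0,0,0]]'
python3 - <<'E'
from fit import *
print(onz("top",[(141.5,191.5)],.034),onz("top",[(142.75,191.6)],.034))
go([.5375,.2505,.2])
E
```

```text
clock: 45.18
tool_pos: [0.4935, -0.216, 0.1025]
eef_rot: [0.326, 0.946, 0.0, -0.0]
contact_force: [-0.4, 0.5, -1.8]
opening: 0.399
finger_force: 15.0
clock: 45.6
tool_pos: [0.4934, -0.216, 0.2154]
eef_rot: [0.325, 0.946, 0.0, -0.0]
contact_force: [0.5, 0.0, -0.4]
opening: 0.399
finger_force: 15.0
clock: 46.02
tool_pos: [0.4928, -0.1659, 0.2299]
eef_rot: [0.327, 0.945, -0.0, -0.001]
contact_force: [0.4, -0.2, 0.1]
opening: 0.401
finger_force: 15.0
clock: 46.43
tool_pos: [0.4928, -0.0644, 0.23]
eef_rot: [0.325, 0.946, -0.0, -0.002]
contact_force: [0.8, -0.0, -0.8]
opening: 0.399
finger_force: 15.0
clock: 46.85
tool_pos: [0.4929, 0.035, 0.23]
eef_rot: [0.325, 0.946, -0.001, -0.001]
contact_force: [0.5, -0.4, -0.6]
opening: 0.402
finger_force: 15.0
clock: 47.27
tool_pos: [0.493, 0.0341, 0.23]
eef_rot: [0.045, 0.999, -0.0, -0.001]
contact_force: [-0.5, 0.1, 0.2]
opening: 0.398
finger_force: 15.0
clock: 47.52
tool_pos: [0.4935, 0.0339, 0.2303]
eef_rot: [0.001, 1.0, 0.0, -0.001]
contact_force: [0.2, 0.5, -0.7]
opening: 0.395
finger_force: 15.0
[[0.53576655 0.24951373 0.034     ]] [[0.53549961 0.24668357 0.034     ]]
tool units [-1.745  8.665  1.21 ] y-yaw 89.88 q [ 0.48  0.68 -1.09  1.89  0.71  1.03  0.65] t 47.5
```

```bash

python3 -m pendant '[[-0.2,0.4,0,0,0,0],[-0.3,0.7,0,0,0,0],[-0.3,0.9,0,0,0,0],[-0.3,0.9,0,0,0,0],[-0.3,0.7,0,0,0,0]]'
python3 -m pendant '[[0,0.4,0,0,0,0],[0,0,0,0,0,0],[0,0,0,0,0,0]]'
cat > hold.py <<'E'
from fit import *
def hold(names=("wrist","top")):
    for n in names:
        CT=T(n); w,d=optics.snapshot(n); P=cloud(n,d,CT).reshape(-1,3); cv2.imwrite(f"pics/h_{n}.png",w)
        m=(np.abs(P[:,2]-.034)<.004)&(np.hypot(P[:,0]-.5365,P[:,1]-.25)<.056); q=P[m]
        rc=cv2.minAreaRect((q[:,:2]*1e4).astype(np.float32)); print(n,"block",len(q),np.array(rc[0])/1e4,np.array(rc[1])/1e4,round(rc[2],1))
E
python3 - <<'E'
from hold import *
hold(); go([.5365,.25,.2])
E
```

```text
clock: 47.93
tool_pos: [0.5299, 0.1266, 0.2315]
eef_rot: [0.0, 1.0, 0.001, 0.0]
contact_force: [0.7, -0.1, -0.5]
opening: 0.4
finger_force: 15.0
clock: 48.18
tool_pos: [0.5291, 0.1336, 0.2311]
eef_rot: [0.0, 1.0, -0.001, -0.0]
contact_force: [-0.5, -0.1, -1.0]
opening: 0.398
finger_force: 15.0
wrist block 2490 [0.53856304 0.25180313] [0.07376115 0.07286819] 67.9
top block 0 [0. 0.] [0. 0.] 0.0
tool units [-0.276  4.724  1.232] y-yaw 89.87 q [ 0.25  0.73 -1.05  1.75  0.71  1.09  0.54] t 48.3
```

View pics/h_wrist.png

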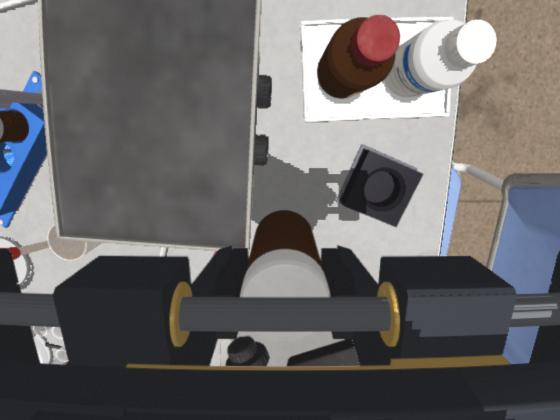

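Holder seen at wrist px (380,188), jar hanging straight; both bottles upright in the tray.

```bash
python3 - <<'E'
from fit import *
P=np.vstack([np.load("topcl.npy").reshape(-1,3),np.load("scenecl.npy").reshape(-1,3)])
for z0,z1 in((.03,.1),(.1,.2),(.2,.3),(.3,.45)):
    q=P[(P[:,2]>z0)&(P[:,2]<z1)&(P[:,1]>.12)&(P[:,1]<.36)&(P[:,0]>.575)&(P[:,0]<.8)]
    if len(q): i=q[:,0].argsort()[len(q)//50]; print(z0,len(q),q[i].round(3))
E
python3 -m pendant '[[-0.05,0.4,0,0,0,0],[-0.1,0.8,0,0,0,0],[-0.1,0.9,0,0,0,0],[-0.09,0.9,0,0,0,0],[0,0.9,0,0,0,0]]'
python3 -m pendant '[[0,0.6,0,0,0,0],[0,0.25,0,0,0,0],[0,0,0,0,0,0],[0,0,0,0,0,0]]'
python3 - <<'E'
from fit import *
go([.538,.251,.0145]); print(r.get_state()["contact_force"])
E
```

```text
0.03 1541 [0.589 0.152 0.07 ]
0.1 5341 [0.641 0.221 0.173]
0.2 3505 [0.695 0.235 0.299]
0.3 9705 [0.653 0.299 0.344]
clock: 48.7
tool_pos: [0.5389, 0.2314, 0.2313]
eef_rot: [0.002, 1.0, -0.0, 0.0]
contact_force: [-0.0, -0.2, -0.3]
opening: 0.402
finger_force: 15.0
clock: 49.03
tool_pos: [0.5385, 0.2512, 0.2311]
eef_rot: [0.001, 1.0, -0.001, -0.0]
contact_force: [-0.5, -1.0, -0.3]
opening: 0.397
finger_force: 15.0
tool units [1.800e-02 2.000e-03 8.666e+00] y-yaw 89.92 q [ 0.01  0.78 -1.01  1.61  0.71  1.16  0.41] t 49.0
[-0.54232197 -1.02154914 -0.34320895]
```

```bash

python3 -m pendant '[[0,0,0.5,0,0,0],[0,0,0.9,0,0,0],[0,0,0.9,0,0,0],[0,0,0.9,0,0,0],[0,0,0.9,0,0,0]]'
python3 -m pendant '[[0,0,0.9,0,0,0],[0,0,0.8,0,0,0],[0,0,0.6,0,0,0],[0,0,0,0,0,0],[0,0,0,0,0,0]]'
python3 - <<'E'
from hold import *
hold(("wrist",))
go([.538,.251,.0145])
E
```

```text
clock: 49.45
tool_pos: [0.5385, 0.2499, 0.1269]
eef_rot: [0.001, 1.0, -0.001, -0.0]
contact_force: [0.9, 0.0, -1.4]
opening: 0.398
finger_force: 15.0
clock: 49.87
tool_pos: [0.5381, 0.2512, 0.0707]
eef_rot: [0.001, 1.0, -0.0, -0.001]
contact_force: [0.3, 0.1, 0.2]
opening: 0.396
finger_force: 15.0
wrist block 5056 [0.53832017 0.2523335 ] [0.07240005 0.07211376] 67.8
tool units [ 0.027 -0.044  2.29 ] y-yaw 89.92 q [-0.06  0.97 -0.86  1.75  0.93  0.89  0.23] t 49.9
```

```bash

python3 -m pendant '[[0,0,0.6,0,0,0],[0,0,0.6,0,0,0],[0,0,0.5,0,0,0],[0,0,0.3,0,0,0],[0,0,0,0,0,0]]'
python3 -m pendant '[[0,0,0.12,0,0,0],[0,0,0.1,0,0,0],[0,0,0.06,0,0,0],[0,0,0,0,0,0]]'
```

```text
clock: 50.33
tool_pos: [0.5371, 0.251, 0.0189]
eef_rot: [0.0, 1.0, -0.001, -0.001]
contact_force: [0.5, -0.9, -1.2]
opening: 0.4
finger_force: 15.0
clock: 50.67
tool_pos: [0.5385, 0.2522, 0.0144]
eef_rot: [0.0, 1.0, 0.0, 0.0]
contact_force: [-1.0, -0.3, -1.2]
opening: 0.398
finger_force: 15.0
```

Release and check.

```bash

python3 -m pendant '[[0,0,0.03,0,0,0],[0,0,0,0,0,0]]'
for k in 1 2; do python3 -m pendant '[[0,0,0,0,0,0],[0,0,0,0,0,0],[0,0,0,0,0,0],[0,0,0,0,0,0],[0,0,0,0,0,0]]' 1; done
python3 -m pendant '[[0,0,-0.5,0,0,0],[0,0,-0.9,0,0,0],[0,0,-0.9,0,0,0],[0,0,-0.9,0,0,0],[0,0,-0.9,0,0,0]]'
python3 -m pendant '[[0,0,-0.9,0,0,0],[0,0,-0.9,0,0,0],[0,0,-0.9,0,0,0],[0,0,-0.9,0,0,0],[0,0,0,0,0,0]]'
python3 - <<'E'
from fit import *
CT=T("wrist"); w,d=optics.snapshot("wrist"); P=cloud("wrist",d,CT).reshape(-1,3)
q=P[(np.hypot(P[:,0]-.5383,P[:,1]-.2523)<.03)&(P[:,2]>.078)&(P[:,2]<.095)]; print(len(q),((q.max(0)+q.min(0))/2).round(4),np.median(q[:,2]),np.ptp(q,axis=0))
go([.5383,.2523,.25])
E
```

```text
clock: 50.83
tool_pos: [0.5386, 0.2524, 0.0139]
eef_rot: [0.0, 1.0, 0.0, 0.0]
contact_force: [0.3, -0.2, -1.4]
opening: 0.401
finger_force: 15.0
clock: 51.25
tool_pos: [0.5384, 0.2522, 0.0137]
eef_rot: [0.0, 1.0, 0.0, 0.0]
contact_force: [0.4, 0.2, 0.2]
opening: 0.753
finger_force: 0.0
clock: 51.67
tool_pos: [0.5383, 0.2522, 0.0136]
eef_rot: [0.0, 1.0, -0.0, 0.0]
contact_force: [-0.3, 1.2, -0.7]
opening: 0.997
finger_force: 0.0
clock: 52.08
tool_pos: [0.5381, 0.2524, 0.1181]
eef_rot: [0.0, 1.0, 0.0, 0.0]
contact_force: [0.6, 0.3, 0.1]
opening: 0.999
finger_force: 0.0
clock: 52.5
tool_pos: [0.5397, 0.2547, 0.2116]
eef_rot: [0.0, 1.0, 0.003, 0.003]
contact_force: [1.3, 2.0, 0.1]
opening: 1.001
finger_force: 0.0
1041 [0.54   0.2529 0.0828] 0.08482924333599118 [0.03478021 0.03523636 0.00941185]
tool units [ 0.026 -0.048 -1.632] y-yaw 89.97 q [ 0.    0.8  -0.99  1.63  0.74  1.11  0.38] t 52.5
```

```bash

python3 -m pendant '[[0,-0.5,-0.5,0,0,0],[0.2,-0.9,-0.5,0,0,0],[0.3,-1,0,0,0,0],[0.3,-1,0,0,0,0],[0.3,-1,0,0,0,0]]'
python3 -m pendant '[[0.3,-1,0,0,0,0],[0.3,-1,0,0,0,0],[0.3,-1,0,0,0,0],[0.3,-1,0,0,0,0],[0.3,-1,0,0,0,0]]'
python3 -m pendant '[[0.3,-1,0,0,0,0],[0.3,-1,0,0,0,0],[0,0,0,0,0,0.0385],[0,0,0,0,0,0.0385],[0,0,0,0,0,0.0385]]'
for k in 1 2; do python3 -m pendant '[[0,0,0,0,0,0.0385],[0,0,0,0,0,0.0385],[0,0,0,0,0,0.0385],[0,0,0,0,0,0.0385],[0,0,0,0,0,0.0385]]'; done
python3 -m pendant '[[0,0,0,0,0,0],[0,0,0,0,0,0]]'
python3 - <<'E'
from fit import *
go([.432,-.385,.2])
E
```

```text
clock: 52.97
tool_pos: [0.5096, 0.1407, 0.2304]
eef_rot: [0.0, 1.0, -0.001, -0.001]
contact_force: [-1.0, 0.3, -0.4]
opening: 0.998
finger_force: 0.0
clock: 53.38
tool_pos: [0.4718, 0.0157, 0.2304]
eef_rot: [0.0, 1.0, -0.0, -0.001]
contact_force: [0.1, 0.5, 0.7]
opening: 1.002
finger_force: 0.0
clock: 53.8
tool_pos: [0.457, -0.0338, 0.2304]
eef_rot: [0.184, 0.983, -0.0, -0.001]
contact_force: [0.6, 0.1, 0.1]
opening: 1.002
finger_force: 0.0
clock: 54.22
tool_pos: [0.4572, -0.033, 0.2305]
eef_rot: [0.468, 0.884, -0.001, -0.001]
contact_force: [-0.2, 1.1, -0.2]
opening: 1.003
finger_force: 0.0
clock: 54.63
tool_pos: [0.4571, -0.0329, 0.2305]
eef_rot: [0.71, 0.704, -0.001, -0.001]
contact_force: [-0.4, 0.5, 0.1]
opening: 1.003
finger_force: 0.0
clock: 54.8
tool_pos: [0.4575, -0.0328, 0.2307]
eef_rot: [0.707, 0.708, -0.001, -0.0]
contact_force: [-0.0, 0.2, -0.1]
opening: 1.003
finger_force: 0.0
tool units [-14.085  -1.036   1.239] y-yaw 0.08 q [ 0.42  0.5  -0.67  2.    0.43  0.79 -0.5 ] t 54.8
```

```bash

python3 -m pendant '[[-0.5,-0.04,0,0,0,0],[-0.9,-0.07,0,0,0,0],[-1,-0.08,0,0,0,0],[-1,-0.08,0,0,0,0],[-1,-0.07,0,0,0,0]]'
python3 -m pendant '[[-1,-0.07,0,0,0,0],[-1,-0.07,0,0,0,0],[-1,-0.07,0,0,0,0],[-1,-0.07,0,0,0,0],[-1,-0.07,0,0,0,0]]'
python3 - <<'E'
from knob import *
knob((.432,-.385))
E
python3 -m pendant '[[-1,-0.07,0.2,0,0,0],[-1,-0.07,0.4,0,0,0],[-1,-0.07,0.4,0,0,0],[-0.9,-0.07,0.2,0,0,0],[-0.6,-0.05,0,0,0,0]]'
python3 -m pendant '[[0,0,0,0,0,0],[0,0,0,0,0,0]]'
python3 - <<'E'
from knob import *
knob((.432,-.385))
go([.432,-.385,.065])
E
```

```text
clock: 55.22
tool_pos: [0.4487, -0.1437, 0.2308]
eef_rot: [0.706, 0.708, -0.0, -0.0]
contact_force: [0.7, -0.2, -0.2]
opening: 1.002
finger_force: 0.0
clock: 55.63
tool_pos: [0.4396, -0.2689, 0.2307]
eef_rot: [0.707, 0.707, -0.0, -0.0]
contact_force: [0.5, 0.3, -0.4]
opening: 0.999
finger_force: 0.0
wrist 25 side fit [ 0.4331 -0.3852] top 0  0.1049
top 0
scene 131 side fit [ 0.431  -0.3845] top 68 [ 0.4312 -0.3857  0.1307] 0.1344
clock: 56.2
tool_pos: [0.4307, -0.3808, 0.1995]
eef_rot: [0.707, 0.707, -0.0, -0.001]
contact_force: [-0.0, -0.0, -0.0]
opening: 0.999
finger_force: 0.0
clock: 56.37
tool_pos: [0.4321, -0.3788, 0.2009]
eef_rot: [0.707, 0.707, 0.001, -0.0]
contact_force: [-0.4, 1.3, 0.0]
opening: 0.998
finger_force: 0.0
wrist 381 side fit [ 0.433  -0.3849] top 255 [ 0.433  -0.3838  0.1312] 0.1338
top 71 side fit [ 0.4317 -0.3858] top 42 [ 0.4319 -0.3843  0.1304] 0.1333
scene 130 side fit [ 0.431  -0.3845] top 69 [ 0.4309 -0.3857  0.1307] 0.1338
tool units [-0.291 -0.032  5.463] y-yaw 0.09 q [ 1.01  0.69 -0.65  1.71  0.5   0.92  0.16] t 56.5
```

```bash

python3 -m pendant '[[-0.27,-0.03,0.6,0,0,0],[0,0,0.9,0,0,0],[0,0,0.9,0,0,0],[0,0,0.9,0,0,0],[0,0,0.9,0,0,0]]'
python3 -m pendant '[[0,0,0.8,0,0,0],[0,0,0.4,0,0,0],[0,0,0,0,0,0],[0,0,0,0,0,0]]'
for k in 1 2 3; do python3 -m pendant '[[0,0,0,0,0,0],[0,0,0,0,0,0],[0,0,0,0,0,0],[0,0,0,0,0,0],[0,0,0,0,0,0]]' -1 12; done
python3 - <<'E'
from fit import *
go([.432,-.385,.065])
A=np.array([.432,-.385]);B=np.array([.427,-.1645])
# pivot from both knob positions, radius .175, on +x side
m=(A+B)/2;h=np.linalg.norm(A-B)/2;n=np.array([1,0.]);u=(B-A)/(2*h);n=np.array([u[1],-u[0]]);c=m+n*np.sqrt(.175**2-h*h);print("pivot",c)
a0=np.arctan2(*(B-c)[::-1])%(2*np.pi);a1=np.arctan2(*(A-c)[::-1])%(2*np.pi);print(a0,a1,a1-a0)
p=[c+.175*np.array([np.cos(a),np.sin(a)]) for a in np.linspace(a1,a0,17)]
print((np.diff(p,axis=0)[:,::-1]/.025).round(2).tolist(), p[4],p[8],p[12])
E
```

```text
clock: 56.93
tool_pos: [0.4309, -0.3863, 0.0944]
eef_rot: [0.707, 0.707, 0.0, -0.0]
contact_force: [0.6, -0.1, -0.4]
opening: 1.0
finger_force: 0.0
clock: 57.27
tool_pos: [0.4312, -0.3865, 0.0659]
eef_rot: [0.708, 0.707, 0.0, -0.0]
contact_force: [0.4, -0.1, -0.2]
opening: 0.998
finger_force: 0.0
clock: 57.68
tool_pos: [0.4313, -0.3872, 0.0667]
eef_rot: [0.708, 0.706, 0.0, 0.001]
contact_force: [-0.3, 0.4, 0.0]
opening: 0.644
finger_force: 0.0
clock: 58.1
tool_pos: [0.4311, -0.3869, 0.0661]
eef_rot: [0.708, 0.706, 0.0, -0.0]
contact_force: [0.4, -0.7, 0.7]
opening: 0.266
finger_force: 0.0
clock: 58.52
tool_pos: [0.4314, -0.3867, 0.0661]
eef_rot: [0.708, 0.706, 0.0, 0.0]
contact_force: [1.3, -0.1, -1.5]
opening: 0.161
finger_force: 12.0
tool units [0.067 0.025 0.045] y-yaw -0.11 q [ 0.94  0.87 -0.51  1.81  0.67  0.65  0.03] t 58.5
pivot [ 0.56534623 -0.27166959]
2.4825027391136434 3.846026271309015 1.3635235321953716
[[0.47, -0.37], [0.5, -0.33], [0.53, -0.28], [0.55, -0.24], [0.57, -0.19], [0.58, -0.14], [0.59, -0.09], [0.6, -0.04], [0.6, 0.01], [0.59, 0.06], [0.59, 0.11], [0.57, 0.16], [0.56, 0.21], [0.54, 0.26], [0.51, 0.3], [0.49, 0.34]] [ 0.40178434 -0.33389906] [ 0.39039121 -0.27563682] [ 0.39913171 -0.21691804]
```

```bash

python3 -m pendant '[[0.47,-0.37,0,0,0,0],[0.5,-0.33,0,0,0,0],[0.53,-0.28,0,0,0,0],[0.55,-0.24,0,0,0,0],[0,0,0,0,0,0]]'
python3 -m pendant '[[0.57,-0.19,0,0,0,0],[0.58,-0.14,0,0,0,0],[0.59,-0.09,0,0,0,0],[0.6,-0.04,0,0,0,0],[0,0,0,0,0,0]]'
python3 -m pendant '[[0,0,0,0,0,0]]'
python3 - <<'E'
from fit import *
go([.3904,-.2773,.065])
E
```

```text
clock: 58.93
tool_pos: [0.3996, -0.3331, 0.0662]
eef_rot: [0.707, 0.707, 0.0, -0.001]
contact_force: [0.7, -0.1, -3.3]
opening: 0.166
finger_force: 12.0
clock: 59.35
tool_pos: [0.3901, -0.2752, 0.0662]
eef_rot: [0.707, 0.707, 0.0, -0.0]
contact_force: [1.4, -0.5, -3.5]
opening: 0.162
finger_force: 12.0
clock: 59.43
tool_pos: [0.3901, -0.2777, 0.0661]
eef_rot: [0.708, 0.707, -0.0, 0.0]
contact_force: [0.5, -0.1, -1.2]
opening: 0.162
finger_force: 12.0
tool units [0.014 0.013 0.046] y-yaw -0.07 q [ 0.77  0.77 -0.4   2.11  0.75  0.41 -0.24] t 59.4
```

```bash

python3 -m pendant '[[0.6,0.01,0,0,0,0],[0.59,0.06,0,0,0,0],[0.59,0.11,0,0,0,0],[0.57,0.16,0,0,0,0],[0,0,0,0,0,0]]'
python3 -m pendant '[[0.56,0.21,0,0,0,0],[0.54,0.26,0,0,0,0],[0.51,0.3,0,0,0,0],[0.49,0.34,0,0,0,0],[0,0,0,0,0,0]]'
python3 -m pendant '[[0,0,0,0,0,0]]'
python3 - <<'E'
from fit import *
go([.427,-.1645,.065]); print(r.get_state()["contact_force"])
E
```

```text
clock: 59.85
tool_pos: [0.4014, -0.2177, 0.0662]
eef_rot: [0.707, 0.707, 0.002, 0.002]
contact_force: [3.8, -1.8, -5.1]
opening: 0.16
finger_force: 12.0
clock: 60.27
tool_pos: [0.4266, -0.1702, 0.0662]
eef_rot: [0.709, 0.705, -0.003, 0.002]
contact_force: [1.1, -5.1, -0.6]
opening: 0.167
finger_force: 12.0
clock: 60.35
tool_pos: [0.4267, -0.1702, 0.0663]
eef_rot: [0.709, 0.705, -0.002, 0.002]
contact_force: [2.0, -5.0, -1.1]
opening: 0.163
finger_force: 12.0
tool units [0.229 0.012 0.049] y-yaw -0.32 q [ 0.48  0.75 -0.32  2.17  0.74  0.33 -0.48] t 60.4
[ 1.99852808 -4.96442216 -1.07261713]
```

```bash

python3 -m pendant '[[0.2,0.08,0,0,0,0],[0.15,0.05,0,0,0,0],[0,0,0,0,0,0],[0,0,0,0,0,0]]'
python3 - <<'E'
from fit import *
go([.427,-.1645,.065])
E
for k in 1 2; do python3 -m pendant '[[0,0,0,0,0,0],[0,0,0,0,0,0],[0,0,0,0,0,0],[0,0,0,0,0,0],[0,0,0,0,0,0]]' 1; done
python3 -m pendant '[[0,0,-0.5,0,0,0],[0,0,-0.9,0,0,0],[0,0,-0.9,0,0,0],[0,0,-0.9,0,0,0],[0,0,-0.9,0,0,0]]'
python3 -m pendant '[[0,0,-0.9,0,0,0],[0,0,-0.9,0,0,0],[0,0,0,0,0,0],[0,0,0,0,0,0]]'
python3 - <<'E'
from knob import *
knob(); go([.4015,.2,.25])
E
```

```text
clock: 60.68
tool_pos: [0.4265, -0.1671, 0.0662]
eef_rot: [0.711, 0.703, -0.006, 0.002]
contact_force: [-0.5, -15.6, 1.1]
opening: 0.162
finger_force: 12.0
tool units [0.106 0.018 0.047] y-yaw -0.67 q [ 0.46  0.75 -0.31  2.17  0.74  0.34 -0.5 ] t 60.7
clock: 61.1
tool_pos: [0.4291, -0.157, 0.0661]
eef_rot: [0.708, 0.706, 0.0, -0.0]
contact_force: [-0.2, 0.1, 0.2]
opening: 0.515
finger_force: 0.0
clock: 61.52
tool_pos: [0.4291, -0.1571, 0.0661]
eef_rot: [0.708, 0.706, -0.0, 0.0]
contact_force: [-0.2, 1.0, 0.6]
opening: 0.894
finger_force: 0.0
clock: 61.93
tool_pos: [0.4286, -0.157, 0.1696]
eef_rot: [0.708, 0.706, -0.0, -0.0]
contact_force: [0.2, -0.3, 0.8]
opening: 0.998
finger_force: 0.0
clock: 62.27
tool_pos: [0.4296, -0.1575, 0.2143]
eef_rot: [0.708, 0.706, 0.0, 0.001]
contact_force: [-0.4, 0.1, -0.7]
opening: 1.001
finger_force: 0.0
wrist 346 side fit [ 0.4281 -0.1646] top 227 [ 0.4281 -0.1635  0.1314] 0.1332
top 11
scene 90 side fit [ 0.4259 -0.1641] top 30 [ 0.4255 -0.1655  0.1304] 0.1328
tool units [14.285 -1.1   -1.489] y-yaw -0.13 q [ 0.66  0.51 -0.62  2.03  0.44  0.74 -0.24] t 62.4
```

Bar is shut again (knob back at its start point). Fetch the amber bottle, now with the corrected height.

```bash

python3 -m pendant '[[0.5,-0.04,-0.3,0,0,0],[0.8,-0.08,-0.5,0,0,0],[1,-0.08,-0.2,0,0,0],[1,-0.08,0,0,0,0],[1,-0.08,0,0,0,0]]'
python3 -m pendant '[[1,-0.08,0,0,0,0],[1,-0.08,0,0,0,0],[1,-0.08,0,0,0,0],[1,-0.08,0,0,0,0],[1,-0.08,0,0,0,0]]'
python3 -m pendant '[[1,-0.08,0,0,0,0],[1,-0.08,0,0,0,0],[1,-0.08,0,0,0,0],[1,-0.08,0,0,0,0],[0.7,-0.06,0,0,0,0]]'
python3 -m pendant '[[0,0,0,0,0,0],[0,0,0,0,0,0]]'
python3 - <<'E'
from fit import *
cyl(np.array([.401,.2]),.02,.1,rad=.038)
go([.4015,.201,.050])
E
```

```text
clock: 62.83
tool_pos: [0.4198, -0.0476, 0.2387]
eef_rot: [0.708, 0.706, 0.0, -0.0]
contact_force: [-0.0, 0.7, 0.3]
opening: 0.997
finger_force: 0.0
clock: 63.25
tool_pos: [0.4094, 0.0774, 0.2384]
eef_rot: [0.707, 0.707, -0.0, -0.0]
contact_force: [0.5, 0.5, 0.8]
opening: 0.999
finger_force: 0.0
clock: 63.67
tool_pos: [0.3999, 0.1963, 0.2386]
eef_rot: [0.707, 0.708, 0.0, -0.001]
contact_force: [-0.2, 0.6, 0.9]
opening: 1.001
finger_force: 0.0
clock: 63.83
tool_pos: [0.4002, 0.194, 0.2383]
eef_rot: [0.707, 0.707, -0.001, -0.0]
contact_force: [0.2, -0.6, -0.3]
opening: 1.006
finger_force: 0.0
top [(111, array([0.4014, 0.2008])), (129, array([0.4013, 0.201 ]))] cap 269 [0.402  0.1994 0.156 ] 0.1635791874059126
scene [] cap 180 [0.4014 0.2    0.1529] 0.1610707846034951
tool units [0.379 0.035 7.528] y-yaw -0.16 q [-0.11  0.46 -0.64  2.02  0.39  0.78 -0.99] t 63.9
```

```bash

python3 -m pendant '[[0.2,0.03,0.4,0,0,0],[0.12,0,0.8,0,0,0],[0,0,0.8,0,0,0],[0,0,0.4,0,0,0],[0,0,0,0,0,0]]'
python3 -m pendant '[[0,0,0,0,0,0],[0,0,0,0,0,0]]'
python3 - <<'E'
from fit import *
go([.4013,.201,.050])
E
```

```text
clock: 64.35
tool_pos: [0.4008, 0.199, 0.1762]
eef_rot: [0.708, 0.706, -0.003, -0.0]
contact_force: [0.9, 1.0, 0.4]
opening: 1.001
finger_force: 0.0
clock: 64.52
tool_pos: [0.4025, 0.2008, 0.1788]
eef_rot: [0.708, 0.706, 0.0, 0.0]
contact_force: [-0.3, -0.6, 0.1]
opening: 1.002
finger_force: 0.0
tool units [ 0.007 -0.049  5.154] y-yaw -0.18 q [-0.19  0.55 -0.57  2.09  0.5   0.63 -1.11] t 64.5
```

```bash

python3 -m pendant '[[0,-0.04,0.7,0,0,0],[0,0,0.9,0,0,0],[0,0,0.9,0,0,0],[0,0,0.9,0,0,0],[0,0,0.9,0,0,0]]'
python3 -m pendant '[[0,0,0.6,0,0,0],[0,0,0.25,0,0,0],[0,0,0,0,0,0],[0,0,0,0,0,0]]'
for k in 1 2; do python3 -m pendant '[[0,0,0,0,0,0],[0,0,0,0,0,0],[0,0,0,0,0,0],[0,0,0,0,0,0],[0,0,0,0,0,0]]' -1 40; done
python3 - <<'E'
from fit import *
go([.4013,.201,.050])
E
```

```text
clock: 64.93
tool_pos: [0.4022, 0.2013, 0.071]
eef_rot: [0.708, 0.706, 0.001, 0.0]
contact_force: [1.4, 0.1, 0.4]
opening: 1.004
finger_force: 0.0
clock: 65.27
tool_pos: [0.4017, 0.2012, 0.0505]
eef_rot: [0.708, 0.706, 0.001, 0.0]
contact_force: [0.2, -0.4, 0.3]
opening: 1.001
finger_force: 0.0
clock: 65.68
tool_pos: [0.4017, 0.201, 0.0503]
eef_rot: [0.708, 0.706, 0.001, 0.0]
contact_force: [0.2, 0.2, 2.5]
opening: 0.667
finger_force: 40.0
clock: 66.1
tool_pos: [0.4017, 0.201, 0.0503]
eef_rot: [0.708, 0.706, 0.0, 0.0]
contact_force: [0.6, -1.5, 5.3]
opening: 0.668
finger_force: 40.0
tool units [ 0.002 -0.015  0.01 ] y-yaw -0.15 q [-0.41  0.77 -0.25  2.21  0.78  0.25 -1.36] t 66.1
```

```bash

python3 -m pendant '[[0,0,-0.2,0,0,0],[0,0,-0.5,0,0,0],[0,0,-0.8,0,0,0],[0,0,-0.9,0,0,0],[0,0,-0.9,0,0,0]]'
python3 -m pendant '[[0,0,-0.9,0,0,0],[0,0,-0.9,0,0,0],[0,0,-0.9,0,0,0],[0,0,-0.9,0,0,0],[0,0,-0.8,0,0,0]]'
python3 -m pendant '[[-0.2,0,-0.4,0,0,0],[-0.4,0,-0.1,0,0,0],[-0.6,0,0,0,0,0],[-0.8,0,0,0,0,0],[-0.9,0,0,0,0,0]]'
for k in 1 2; do python3 -m pendant '[[-0.9,0.1,0,0,0,0],[-0.9,0.1,0,0,0,0],[-0.9,0.1,0,0,0,0],[-0.9,0.1,0,0,0,0],[-0.9,0.1,0,0,0,0]]'; done
python3 -m pendant '[[-0.9,0.2,0,0,0,0],[-0.9,0.2,0,0,0,0],[-0.9,0.2,0,0,0,0],[-0.9,0.3,0,0,0,0],[-0.9,0.3,0,0,0,0]]'
python3 - <<'E'
from fit import *
go([.4812,-.3178,.0465])
E
```

```text
clock: 66.52
tool_pos: [0.4, 0.2002, 0.1329]
eef_rot: [0.708, 0.706, -0.001, -0.0]
contact_force: [0.6, 0.5, -3.1]
opening: 0.668
finger_force: 40.0
clock: 66.93
tool_pos: [0.4002, 0.2002, 0.2434]
eef_rot: [0.708, 0.706, -0.001, -0.0]
contact_force: [0.8, -0.4, -2.8]
opening: 0.667
finger_force: 40.0
clock: 67.35
tool_pos: [0.3998, 0.1279, 0.2547]
eef_rot: [0.707, 0.707, -0.001, -0.0]
contact_force: [-0.2, -1.2, -3.5]
opening: 0.669
finger_force: 40.0
clock: 67.77
tool_pos: [0.4119, 0.0145, 0.2546]
eef_rot: [0.708, 0.706, -0.001, -0.001]
contact_force: [0.8, -0.4, -4.0]
opening: 0.669
finger_force: 40.0
clock: 68.18
tool_pos: [0.4241, -0.0977, 0.2545]
eef_rot: [0.708, 0.706, -0.001, -0.001]
contact_force: [-0.8, 0.6, -3.7]
opening: 0.668
finger_force: 40.0
clock: 68.6
tool_pos: [0.4539, -0.2102, 0.2543]
eef_rot: [0.708, 0.706, -0.001, -0.001]
contact_force: [-0.2, -1.7, -2.8]
opening: 0.667
finger_force: 40.0
tool units [-4.31   1.124  8.308] y-yaw -0.12 q [ 0.76  0.52 -0.66  1.85  0.39  0.91 -0.08] t 68.6
```

```bash

python3 -m pendant '[[-0.9,0.25,0,0,0,0],[-0.9,0.25,0,0,0,0],[-0.9,0.25,0,0,0,0],[-0.7,0.2,0,0,0,0],[-0.4,0.1,0,0,0,0]]'
python3 -m pendant '[[-0.2,0.05,0,0,0,0],[0,0,0.4,0,0,0],[0,0,0.8,0,0,0],[0,0,0.9,0,0,0],[0,0,0.9,0,0,0]]'
python3 -m pendant '[[0,0,0.9,0,0,0],[0,0,0.8,0,0,0],[0,0,0.6,0,0,0],[0,0,0,0,0,0],[0,0,0,0,0,0]]'
python3 -m pendant '[[0,0,0,0,0,0]]'
python3 - <<'E'
from fit import *
go([.4812,-.3178,.0465])
E
```

```text
clock: 69.02
tool_pos: [0.4801, -0.3067, 0.2539]
eef_rot: [0.709, 0.705, -0.001, -0.001]
contact_force: [0.4, -0.5, -3.1]
opening: 0.664
finger_force: 40.0
clock: 69.43
tool_pos: [0.4821, -0.3071, 0.1788]
eef_rot: [0.707, 0.707, 0.0, -0.001]
contact_force: [-1.1, 0.5, -2.9]
opening: 0.668
finger_force: 40.0
clock: 69.85
tool_pos: [0.4817, -0.3074, 0.1217]
eef_rot: [0.707, 0.707, -0.0, -0.001]
contact_force: [1.2, -0.1, -2.5]
opening: 0.67
finger_force: 40.0
clock: 69.93
tool_pos: [0.4831, -0.3084, 0.1232]
eef_rot: [0.707, 0.707, 0.0, 0.0]
contact_force: [0.4, 0.4, -3.3]
opening: 0.67
finger_force: 40.0
tool units [-0.378 -0.08   3.067] y-yaw -0.06 q [ 0.8   0.77 -0.54  1.79  0.56  0.73 -0.04] t 69.9
```

```bash

python3 -m pendant '[[-0.2,-0.04,0.3,0,0,0],[-0.18,-0.04,0.6,0,0,0],[0,0,0.7,0,0,0],[0,0,0.6,0,0,0],[0,0,0.4,0,0,0]]'
python3 -m pendant '[[0,0,0.15,0,0,0],[0,0,0,0,0,0],[0,0,0,0,0,0]]'
python3 - <<'E'
from fit import *
go([.4812,-.3178,.0465])
E
```

```text
clock: 70.35
tool_pos: [0.4801, -0.3193, 0.0566]
eef_rot: [0.708, 0.706, -0.0, 0.0]
contact_force: [-0.3, 0.3, -3.9]
opening: 0.67
finger_force: 40.0
clock: 70.6
tool_pos: [0.4811, -0.319, 0.0542]
eef_rot: [0.708, 0.706, 0.0, 0.001]
contact_force: [0.6, -0.5, -3.0]
opening: 0.67
finger_force: 40.0
tool units [0.048 0.004 0.309] y-yaw -0.13 q [ 0.77  0.87 -0.46  1.82  0.65  0.6  -0.1 ] t 70.6
```

```bash

python3 -m pendant '[[0.05,0,0.12,0,0,0],[0,0,0.1,0,0,0],[0,0,0.08,0,0,0],[0,0,0,0,0,0]]'
python3 -m pendant '[[0,0,0.05,0,0,0],[0,0,0,0,0,0]]'
for k in 1 2; do python3 -m pendant '[[0,0,0,0,0,0],[0,0,0,0,0,0],[0,0,0,0,0,0],[0,0,0,0,0,0],[0,0,0,0,0,0]]' 1; done
python3 -m pendant '[[0,0,-0.3,0,0,0],[0,0,-0.7,0,0,0],[0,0,-0.9,0,0,0],[0,0,-0.9,0,0,0],[0,0,-0.9,0,0,0]]'
python3 -m pendant '[[0,0,-0.9,0,0,0],[0,0,-0.9,0,0,0],[0,0,-0.9,0,0,0],[0,0,-0.9,0,0,0],[0,0,-0.5,0,0,0]]'
python3 - <<'E'
from fit import *
cyl(np.array([.481,-.318]),.02,.1)
go([.3992,.278,.25])
E
```

```text
clock: 70.93
tool_pos: [0.4808, -0.3176, 0.0464]
eef_rot: [0.708, 0.706, 0.0, 0.0]
contact_force: [0.4, 0.8, -1.7]
opening: 0.669
finger_force: 40.0
clock: 71.1
tool_pos: [0.4809, -0.3177, 0.0462]
eef_rot: [0.708, 0.706, -0.0, 0.001]
contact_force: [-0.9, 1.8, 7.8]
opening: 0.672
finger_force: 40.0
clock: 71.52
tool_pos: [0.4805, -0.3176, 0.0448]
eef_rot: [0.708, 0.706, 0.0, 0.0]
contact_force: [-0.6, 0.3, -0.0]
opening: 1.0
finger_force: 0.0
clock: 71.93
tool_pos: [0.4805, -0.3175, 0.0449]
eef_rot: [0.708, 0.706, -0.0, 0.0]
contact_force: [0.4, 0.4, 1.3]
opening: 0.998
finger_force: 0.0
clock: 72.35
tool_pos: [0.4803, -0.3174, 0.1388]
eef_rot: [0.708, 0.706, 0.0, -0.0]
contact_force: [0.4, -0.1, 0.3]
opening: 0.999
finger_force: 0.0
clock: 72.77
tool_pos: [0.4815, -0.3176, 0.2431]
eef_rot: [0.708, 0.706, 0.001, 0.002]
contact_force: [0.2, -0.2, -0.5]
opening: 1.001
finger_force: 0.0
top [(136, array([ 0.4812, -0.3174])), (157, array([ 0.4813, -0.3179]))] cap 278 [ 0.4804 -0.3164  0.1519] 0.15990439919335175
scene [(238, array([ 0.48  , -0.3177])), (286, array([ 0.4799, -0.3172]))] cap 384 [ 0.4792 -0.3186  0.1512] 0.159624147273901
tool units [23.829 -3.367 -0.367] y-yaw -0.14 q [ 0.87  0.63 -0.63  1.66  0.43  0.99  0.09] t 72.9
```

Amber is back within 1 mm. Now the white bottle.

```bash

python3 -m pendant '[[0.5,-0.2,0,0,0,0],[0.9,-0.3,0,0,0,0],[1,-0.3,0,0,0,0],[1,-0.3,0,0,0,0],[1,-0.3,0,0,0,0]]'
python3 -m pendant '[[1,-0.3,0,0,0,0],[1,-0.3,0,0,0,0],[1,-0.3,0,0,0,0],[1,-0.3,0,0,0,0],[1,-0.3,0,0,0,0]]'
for k in 1 2; do python3 -m pendant '[[1,-0.03,0,0,0,0],[1,-0.03,0,0,0,0],[1,-0.03,0,0,0,0],[1,-0.03,0,0,0,0],[1,-0.03,0,0,0,0]]'; done
python3 -m pendant '[[1,0,0,0,0,0],[1,0,0,0,0,0],[1,0,0,0,0,0],[1,0,0,0,0,0],[0.4,0,0,0,0,0]]'
python3 -m pendant '[[0,0,0,0,0,0],[0,0,0,0,0,0]]'
python3 - <<'E'
from fit import *
cyl(np.array([.3992,.278]),.02,.09)
go([.3992,.278,.042])
E
```

```text
clock: 73.28
tool_pos: [0.4443, -0.2063, 0.2389]
eef_rot: [0.708, 0.706, -0.0, -0.001]
contact_force: [0.3, 0.3, -0.2]
opening: 0.999
finger_force: 0.0
clock: 73.7
tool_pos: [0.4071, -0.0813, 0.2392]
eef_rot: [0.708, 0.706, -0.001, -0.001]
contact_force: [0.5, 0.7, 0.1]
opening: 1.001
finger_force: 0.0
clock: 74.12
tool_pos: [0.404, 0.0435, 0.2392]
eef_rot: [0.708, 0.706, -0.001, -0.0]
contact_force: [0.3, 0.5, -0.2]
opening: 1.004
finger_force: 0.0
clock: 74.53
tool_pos: [0.4007, 0.1683, 0.2391]
eef_rot: [0.708, 0.706, -0.001, -0.0]
contact_force: [0.5, -0.1, 0.3]
opening: 1.001
finger_force: 0.0
clock: 74.95
tool_pos: [0.4008, 0.2812, 0.2394]
eef_rot: [0.707, 0.708, 0.0, -0.001]
contact_force: [0.1, 0.4, 0.8]
opening: 1.002
finger_force: 0.0
clock: 75.12
tool_pos: [0.4014, 0.2764, 0.2392]
eef_rot: [0.708, 0.706, -0.001, 0.0]
contact_force: [-0.5, -0.0, -0.1]
opening: 0.999
finger_force: 0.0
top [(120, array([0.3988, 0.279 ])), (135, array([0.3995, 0.2778]))] cap 283 [0.3992 0.277  0.144 ] 0.15356825868692936
scene [(80, array([0.3992, 0.2792])), (249, array([0.3992, 0.2794]))] cap 169 [0.3989 0.2753 0.1432] 0.15115759866978173
tool units [ 0.13  -0.101  7.893] y-yaw -0.24 q [-0.28  0.52 -0.64  1.91  0.4   0.85 -1.13] t 75.2
```

```bash

python3 -m pendant '[[0.12,-0.08,0.5,0,0,0],[0,0,0.9,0,0,0],[0,0,0.9,0,0,0],[0,0,0.4,0,0,0],[0,0,0,0,0,0]]'
python3 -m pendant '[[0,0,0,0,0,0]]'
python3 - <<'E'
from fit import *
go([.3992,.2785,.042])
E
```

```text
clock: 75.63
tool_pos: [0.3991, 0.2779, 0.1706]
eef_rot: [0.708, 0.706, -0.003, 0.0]
contact_force: [0.2, -0.6, -0.2]
opening: 1.0
finger_force: 0.0
clock: 75.72
tool_pos: [0.4, 0.2798, 0.1725]
eef_rot: [0.708, 0.706, -0.0, 0.0]
contact_force: [-0.7, 0.0, 0.1]
opening: 1.003
finger_force: 0.0
tool units [-0.046 -0.03   5.219] y-yaw -0.19 q [-0.35  0.61 -0.57  1.99  0.51  0.69 -1.24] t 75.7
```

```bash

python3 -m pendant '[[-0.04,-0.03,0.7,0,0,0],[0,0,0.9,0,0,0],[0,0,0.9,0,0,0],[0,0,0.9,0,0,0],[0,0,0.9,0,0,0]]'
python3 -m pendant '[[0,0,0.6,0,0,0],[0,0,0.3,0,0,0],[0,0,0,0,0,0],[0,0,0,0,0,0]]'
for k in 1 2; do python3 -m pendant '[[0,0,0,0,0,0],[0,0,0,0,0,0],[0,0,0,0,0,0],[0,0,0,0,0,0],[0,0,0,0,0,0]]' -1 40; done
python3 - <<'E'
from fit import *
go([.3992,.2785,.042])
E
python3 -m pendant '[[0,0,-0.2,0,0,0],[0,0,-0.5,0,0,0],[0,0,-0.8,0,0,0],[0,0,-0.9,0,0,0],[0,0,-0.9,0,0,0]]'
python3 -m pendant '[[0,0,-0.9,0,0,0],[0,0,-0.9,0,0,0],[0,0,-0.9,0,0,0],[0,0,-0.9,0,0,0],[0,0,-0.9,0,0,0]]'
python3 -m pendant '[[-0.2,0,-0.5,0,0,0],[-0.4,0,-0.1,0,0,0],[-0.6,0,0,0,0,0],[-0.8,0,0,0,0,0],[-0.9,0,0,0,0,0]]'
```

```text
clock: 76.13
tool_pos: [0.4005, 0.2803, 0.0653]
eef_rot: [0.708, 0.706, 0.002, 0.0]
contact_force: [-0.7, -0.1, -1.1]
opening: 0.999
finger_force: 0.0
clock: 76.47
tool_pos: [0.3998, 0.2801, 0.0432]
eef_rot: [0.708, 0.706, 0.001, 0.0]
contact_force: [-0.1, -0.3, 0.1]
opening: 0.999
finger_force: 0.0
clock: 76.88
tool_pos: [0.3993, 0.2798, 0.0428]
eef_rot: [0.708, 0.706, 0.0, 0.0]
contact_force: [0.5, -0.6, 4.4]
opening: 0.667
finger_force: 40.0
clock: 77.3
tool_pos: [0.3993, 0.2797, 0.0428]
eef_rot: [0.708, 0.706, 0.0, 0.0]
contact_force: [-0.2, -0.4, 6.3]
opening: 0.672
finger_force: 40.0
tool units [-0.048 -0.005  0.032] y-yaw -0.14 q [-0.51  0.81 -0.32  2.09  0.74  0.35 -1.45] t 77.3
clock: 77.72
tool_pos: [0.3982, 0.2788, 0.1252]
eef_rot: [0.708, 0.706, -0.001, -0.0]
contact_force: [1.0, -0.0, -3.7]
opening: 0.67
finger_force: 40.0
clock: 78.13
tool_pos: [0.3982, 0.2786, 0.238]
eef_rot: [0.708, 0.706, -0.001, -0.0]
contact_force: [-0.0, 0.2, -4.4]
opening: 0.669
finger_force: 40.0
clock: 78.55
tool_pos: [0.3978, 0.2055, 0.2513]
eef_rot: [0.707, 0.707, -0.001, -0.0]
contact_force: [0.7, -0.5, -3.0]
opening: 0.666
finger_force: 40.0
```

```bash

for k in 1 2 3; do python3 -m pendant '[[-0.9,0,0,0,0,0],[-0.9,0,0,0,0,0],[-0.9,0,0,0,0,0],[-0.9,0,0,0,0,0],[-0.9,0,0,0,0,0]]'; done
python3 -m pendant '[[-0.9,0.03,0,0,0,0],[-0.9,0.03,0,0,0,0],[-0.7,0.03,0,0,0,0],[-0.5,0.03,0,0,0,0],[-0.3,0,0,0,0,0]]'
python3 -m pendant '[[-0.1,0,0,0,0,0],[0,0,0.5,0,0,0],[0,0,0.9,0,0,0],[0,0,0.9,0,0,0],[0,0,0.6,0,0,0]]'
python3 -m pendant '[[0,0,0,0,0,0],[0,0,0,0,0,0]]'
python3 - <<'E'
from fit import *
go([.4012,-.2543,.0388])
E
```

```text
clock: 78.97
tool_pos: [0.397, 0.0921, 0.2512]
eef_rot: [0.708, 0.706, -0.002, -0.001]
contact_force: [0.1, 0.8, -4.1]
opening: 0.668
finger_force: 40.0
clock: 79.38
tool_pos: [0.3964, -0.0199, 0.2513]
eef_rot: [0.708, 0.706, -0.001, -0.001]
contact_force: [-1.1, 0.2, -5.2]
opening: 0.672
finger_force: 40.0
clock: 79.8
tool_pos: [0.3959, -0.132, 0.2512]
eef_rot: [0.708, 0.706, -0.001, -0.001]
contact_force: [0.7, -0.0, -4.6]
opening: 0.669
finger_force: 40.0
clock: 80.22
tool_pos: [0.3988, -0.2149, 0.251]
eef_rot: [0.709, 0.705, -0.001, -0.001]
contact_force: [0.3, -0.3, -4.6]
opening: 0.667
finger_force: 40.0
clock: 80.63
tool_pos: [0.3995, -0.2141, 0.1781]
eef_rot: [0.707, 0.707, -0.0, -0.001]
contact_force: [-0.5, 0.3, -4.8]
opening: 0.669
finger_force: 40.0
clock: 80.8
tool_pos: [0.4002, -0.2143, 0.1795]
eef_rot: [0.707, 0.707, -0.0, -0.001]
contact_force: [-0.5, -0.3, -4.1]
opening: 0.67
finger_force: 40.0
tool units [-1.607  0.052  5.626] y-yaw -0.04 q [ 0.77  0.56 -0.58  2.07  0.5   0.65 -0.15] t 80.8
```

```bash

python3 -m pendant '[[-0.4,0.05,0,0,0,0],[-0.6,0,0,0,0,0],[-0.4,0,0,0,0,0],[-0.2,0,0.4,0,0,0],[0,0,0.8,0,0,0]]'
python3 -m pendant '[[0,0,0.9,0,0,0],[0,0,0.9,0,0,0],[0,0,0.6,0,0,0],[0,0,0,0,0,0],[0,0,0,0,0,0]]'
python3 - <<'E'
from fit import *
go([.4012,-.2543,.0388])
E
```

```text
clock: 81.22
tool_pos: [0.404, -0.2583, 0.1512]
eef_rot: [0.709, 0.705, 0.001, 0.003]
contact_force: [-0.7, 0.7, -4.4]
opening: 0.669
finger_force: 40.0
clock: 81.63
tool_pos: [0.4019, -0.2552, 0.0895]
eef_rot: [0.708, 0.706, -0.0, -0.001]
contact_force: [-0.6, 0.2, -3.8]
opening: 0.669
finger_force: 40.0
tool units [ 0.034 -0.026  2.028] y-yaw -0.12 q [ 0.73  0.73 -0.43  2.1   0.68  0.46 -0.22] t 81.6
```

```bash

python3 -m pendant '[[0.03,-0.03,0.4,0,0,0],[0,0,0.6,0,0,0],[0,0,0.5,0,0,0],[0,0,0.25,0,0,0],[0,0,0,0,0,0]]'
python3 -m pendant '[[0,0,0,0,0,0]]'
python3 - <<'E'
from fit import *
go([.4012,-.2543,.0388]); print(r.get_state()["contact_force"])
E
```

```text
clock: 82.05
tool_pos: [0.4017, -0.2547, 0.0461]
eef_rot: [0.708, 0.706, 0.0, 0.0]
contact_force: [-0.2, -0.9, -3.2]
opening: 0.669
finger_force: 40.0
clock: 82.13
tool_pos: [0.402, -0.2548, 0.0468]
eef_rot: [0.708, 0.706, 0.0, 0.001]
contact_force: [0.4, 0.6, -3.8]
opening: 0.67
finger_force: 40.0
tool units [ 0.022 -0.033  0.32 ] y-yaw -0.14 q [ 0.66  0.8  -0.32  2.13  0.77  0.33 -0.3 ] t 82.1
[ 0.42021367  0.58382771 -3.75546126]
```

```bash

python3 -m pendant '[[0.02,-0.03,0.12,0,0,0],[0,0,0.1,0,0,0],[0,0,0.08,0,0,0],[0,0,0.03,0,0,0],[0,0,0,0,0,0]]'
for k in 1 2; do python3 -m pendant '[[0,0,0,0,0,0],[0,0,0,0,0,0],[0,0,0,0,0,0],[0,0,0,0,0,0],[0,0,0,0,0,0]]' 1; done
python3 -m pendant '[[0,0,-0.3,0,0,0],[0,0,-0.7,0,0,0],[0,0,-0.9,0,0,0],[0,0,-0.9,0,0,0],[0,0,-0.9,0,0,0]]'
python3 -m pendant '[[0,0,-0.9,0,0,0],[0,0,-0.9,0,0,0],[0,0,-0.9,0,0,0],[0,0,-0.9,0,0,0],[0,0,-0.5,0,0,0]]'
python3 -m pendant '[[0,0,0,0,0,0],[0,0,0,0,0,0],[0,0,0,0,0,0]]'
python3 - <<'E'
from knob import *
cyl(np.array([.401,-.2553]),.02,.09); cyl(np.array([.481,-.3178]),.02,.1); knob()
t,d=optics.snapshot("top"); P=cloud("top",d).reshape(-1,3)
q=P[(np.hypot(P[:,0]-.539,P[:,1]-.252)<.035)&(P[:,2]>.075)&(P[:,2]<.1)]; print("jar",((q.max(0)+q.min(0))/2).round(4),np.median(q[:,2]))
w,_=optics.snapshot("wrist"); cv2.imwrite("pics/end.png",np.hstack([cv2.resize(t[130:310,90:430],(400,212)),cv2.resize(w,(283,212))]))
E
```

```text
clock: 82.55
tool_pos: [0.4009, -0.2544, 0.0388]
eef_rot: [0.708, 0.706, -0.0, 0.001]
contact_force: [-1.5, -0.3, 6.0]
opening: 0.673
finger_force: 40.0
clock: 82.97
tool_pos: [0.4007, -0.2542, 0.0379]
eef_rot: [0.708, 0.706, 0.0, 0.0]
contact_force: [-0.1, 0.6, 0.6]
opening: 0.994
finger_force: 0.0
clock: 83.38
tool_pos: [0.4006, -0.2541, 0.0379]
eef_rot: [0.708, 0.706, -0.0, 0.0]
contact_force: [-1.0, -0.9, 0.4]
opening: 0.999
finger_force: 0.0
clock: 83.8
tool_pos: [0.4002, -0.2539, 0.1318]
eef_rot: [0.708, 0.706, -0.0, -0.0]
contact_force: [0.4, -0.9, -0.5]
opening: 1.001
finger_force: 0.0
clock: 84.22
tool_pos: [0.4012, -0.2541, 0.2357]
eef_rot: [0.708, 0.706, 0.0, 0.001]
contact_force: [0.7, -0.4, -0.4]
opening: 1.0
finger_force: 0.0
clock: 84.47
tool_pos: [0.3997, -0.254, 0.2322]
eef_rot: [0.708, 0.706, -0.0, -0.001]
contact_force: [-0.1, -1.0, 0.1]
opening: 1.003
finger_force: 0.0
top [(88, array([ 0.4004, -0.2561])), (90, array([ 0.4001, -0.256 ]))] cap 266 [ 0.4001 -0.2542  0.1422] 0.1498950032006482
scene [(230, array([ 0.4003, -0.2556])), (277, array([ 0.4002, -0.2555]))] cap 333 [ 0.4007 -0.2556  0.1427] 0.1497441637943202
top [(136, array([ 0.4812, -0.3176])), (118, array([ 0.4811, -0.3178]))] cap 0  
scene [(236, array([ 0.4801, -0.3177])), (284, array([ 0.4799, -0.3172]))] cap 386 [ 0.4791 -0.3186  0.1518] 0.1594568595855324
wrist 293 side fit [ 0.4292 -0.1646] top 244 [ 0.4278 -0.1643  0.1313] 0.1336
top 57 side fit [ 0.4264 -0.1652] top 43 [ 0.4265 -0.1646  0.1308] 0.1339
scene 92 side fit [ 0.4262 -0.1642] top 34 [ 0.4258 -0.1661  0.1304] 0.1323
jar [0.5388 0.251  0.0828] 0.08392519222693945
```

View pics/end.png

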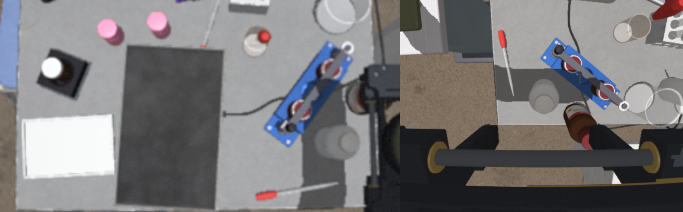

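The final picture shows the jar in the holder at (55,68), an empty tray, the bar shut over the red caps, and both bottles standing at their starting places. Everything matches the start to about 1 mm.

```bash
python3 -c "
from plant import r;print(r.finish_job())"
```

```text
the job is handed in; nothing more can be done
None
```

I handed the job in at about 85 s of the 152 s allowed; the hand-in gave no verdict, but the last camera check showed the white-capped jar seated in the holder, the bar shut over both red-capped jars, and both bottles upright within about 1 mm of their starting places.

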